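# Recharge the battery packs on a thumbwheel dock

### The arm

A 6-joint arm with a two-finger parallel gripper is mounted at the origin on the work surface. World frame = base frame: x ahead of the robot, y to its left, z up, the work surface at z = 0. Lengths are in m, angles in rad, forces in N, time in s.
With the tool pointing down it reaches from about 0.35 to 0.775 m from the base axis. Payload 5.5 kg.
Tool frame: the origin (TCP) lies at the very end of the fingers, on their centre line; the grasp point (between the pads) lies 19 mm behind it; z points along the fingers, y is the line along which they close (so a half turn about z gives the same grasp; the last joint's range is limited). The gripper opens to 85 mm and grips with 20 to 120 N. Pads are 22 mm wide; open, the fingers measure 114 mm over their backs; the gripper's body (76 mm by 85 mm) begins 54 mm behind the grasp point. The pads swing forward as they close: fully open they stand 13 mm farther back than shut.
Start: joints at [-1.442, 0.313, 0.046, 1.304, 0, 1.431], TCP at [0.153, -0.554, 0.231] pointing down, gripper open.
Joint ranges: [-2.76, 2.76], [-0.86, 1.69], [-1.03, 1.26], [-2.2, 2.34], [-1.47, 1.5], [-3.14, 3.14]. Speed limits (rad/s): [2.57, 2.57, 3.14, 3.14, 3.14, 3.14].

### API

Orientations are given as a unit quaternion [x, y, z, w].
In Python, from cell import sensors, vision, sign_off gives the robot as it stands.
- The arm moves only by the shell command python3 -m inch 'ROWS' [FORCE]. ROWS is JSON, a list of rows, each an object of numbers: "ax", "ay", "az": the turn, a rotation vector about the tool's x, y, z in degrees; "tx", "ty", "tz": the shift along the tool's x, y, z in mm; "grip": the finger opening in mm, from 0 to 85.4. A call has 1 to 20 rows; each row is the pose to reach, as a shift and turn from the pose commanded when the call began, along the tool's axes at that moment; what a row does not reach only later rows make up. A row lasts 1/12 s, in which the tool goes at most 41.7 mm and 7.16 degrees, less where a joint would pass 70% of its speed; a pose out of reach is approached as far as the arm can. A call with a gripper value outside its range is refused whole. The fingers move at their own pace and stop on an object; FORCE is the grip in N (left out, the last holds). Time passes only in rows, so rows that repeat a pose let the fingers close. It gives the time, the measured TCP pose, the force, the opening and the grip force at its end, in the units of the state.
- sensors.get_obs(): the state, without advancing time (a new reading comes with each control period).
- vision.read_camera(name): name is "scene" or "top" or "wrist"; returns a dict with "color" (480x640x3 uint8, red, green, blue), "range_z" (480x640 float32, m along the optical axis (not along the pixel's ray), 0 where there is no reading), "vfov" (degrees; the focal length in pixels is half the picture's height over the tangent of half this angle, whatever the lens; pixels are square), "cx", "cy" (the principal point, pixels), "pose" (4x4, takes a point from camera to world coordinates); the wrist camera has in their place "hand_eye" (4x4, takes a point from camera to tool coordinates, whose origin is the TCP and whose axes are the flange's). Camera axes: x right, y down, z forward; pixel columns grow to the right and rows downward; lengths in m; the calibration is good to about 2 mm. A picture is of the moment at which its call begins: read the wrist's pose just before it.
- sign_off(): hands the job in; it is judged then, once.
The state is a dict: "time_s": time; "q": joint angles; "qd": joint speeds; "joint_torque": joint torques, N m; "eef_pos": TCP position; "eef_rot": TCP orientation; "contact_force": force on the tool from outside, world axes, zero at the start; "ft_torque": the same for the moment, N m; "width": opening from 0.0 (shut) to 1.0 (fully open); "finger_force": force on a finger pad.
Only numpy, scipy, OpenCV 4.12 (cv2) and the standard library are available. Lean on these libraries where they do the work, as an engineer would, in place of code of your own. Each camera call takes 0.05 s, during which the arm holds its last target. There are 200 camera calls.

### The job

Change over the battery dock: first roll the dock's yellow edge thumbwheel with a fingertip back to OFF (pointer at the red marks), then move the charged green-ended pack from the deck to the middle of the green mat, lying flat within it. Stack every orange-ended pack there is on the dock's deck, in any order, lengthwise along the dark footprint in one square, flush column, and set the contact cap squarely on top of the last one, with the wheel still at OFF; only then roll the wheel until the pointer stands between the green CHARGE marks. Leave the little desk robot standing.

Things in the scene. Friction and masses are not known exactly. Their poses are not given: they have to be found in the camera images.
- deck (a point): centre of the charging deck's flat top, 30 mm above the table: a dark 130 x 78 mm footprint on one end of the white fixed dock (base 160 mm in x, 280 mm in y, 30 mm high, turned a little). Dock axes: x (away from the robot) along the footprint and the packs' length, y from the deck to the thumbwheel, z up. The dock's edge is 65 mm away at -y
- crown (a point): fixed point on the top line of the yellow ribbed thumbwheel, 64 mm above the table, 180 mm from the deck in y; dock axes. Radius 32 mm, 24 mm wide, axle along y; only its top shows, 14 mm above the grey block and 4 mm above the black cheeks at its sides (46 mm long), so it cannot be pinched: press it from above with a fingertip, 3 to 6 N, and drag along x, 32 mm per rad, in several strokes
- wheel (a joint): angle of the thumbwheel, rad, 0 to 2.4 with hard stops at both ends; it grows when the top of the wheel is rolled along +x of the dock (away from the robot). 0 is OFF, 1.6 is the CHARGE setting. Stiff enough to stay where it is left (0.02 N m of friction)
- needle (a point): the small orange pointer bar in the black slot on the control block, 47 mm from the wheel's middle towards the deck; it is driven by the wheel and travels 25 mm per rad along +x of the dock
- off_mark (a point): middle of the slot between the two red OFF marks (its end nearest the robot): the pointer is here with the wheel at 0
- charge_mark (a point): middle of the slot between the two green CHARGE marks (12 mm long), 40 mm from the OFF mark in +x of the dock: the pointer is here with the wheel at 1.6 rad
- mat_top (a point): centre of the top of the green mat for charged packs, fixed, 180 x 112 x 3 mm (x, y, z), x along its length
- full_mid (a point): the charged battery pack: same shape as the low ones (120 x 68 x 36 mm, waist 54 mm wide, 0.4 kg) but with GREEN ends; at the start it lies on the deck; point at its centre, 18 mm above its underside, x along its length, z up
- low1_mid (a point): a low battery pack still to be charged (some may be absent): black flat box 120 x 68 x 36 mm (x, y, z), 0.4 kg, with ORANGE ends and a waist: its middle 56 mm is only 54 mm wide in y, to be gripped there; point at its centre, half-way up (18 mm above its underside), x along its length, z up. Flat top and bottom, either end may face either way
- low2_mid (a point): a low battery pack still to be charged (some may be absent): black flat box 120 x 68 x 36 mm (x, y, z), 0.4 kg, with ORANGE ends and a waist: its middle 56 mm is only 54 mm wide in y, to be gripped there; point at its centre, half-way up (18 mm above its underside), x along its length, z up. Flat top and bottom, either end may face either way
- low3_mid (a point): a low battery pack still to be charged (some may be absent): black flat box 120 x 68 x 36 mm (x, y, z), 0.4 kg, with ORANGE ends and a waist: its middle 56 mm is only 54 mm wide in y, to be gripped there; point at its centre, half-way up (18 mm above its underside), x along its length, z up. Flat top and bottom, either end may face either way
- low4_mid (a point): a low battery pack still to be charged (some may be absent): black flat box 120 x 68 x 36 mm (x, y, z), 0.4 kg, with ORANGE ends and a waist: its middle 56 mm is only 54 mm wide in y, to be gripped there; point at its centre, half-way up (18 mm above its underside), x along its length, z up. Flat top and bottom, either end may face either way
- cap_mid (a point): the contact cap that closes a column of packs: a white plate 120 x 68 x 16 mm with a blue grip bar on top, 70 mm long (x), 24 mm wide (y), from 16 to 42 mm above the underside, 0.12 kg; point at half its height, 21 mm above its underside, x along its length, z up. Either end may face either way
- desk_robot: bystander: little white desk robot with a round black face, 165 mm tall on a 100 mm round foot, origin under its centre
- display_module: bystander: small blue board with a black screen, 85 x 50 x 18 mm, lying among the packs, origin under its centre
- low1: the same object as point low1_mid, origin at the centre of its underside
- low2: the same object as point low2_mid, origin at the centre of its underside
- low3: the same object as point low3_mid, origin at the centre of its underside
- low4: the same object as point low4_mid, origin at the centre of its underside
- full: the same object as point full_mid, origin at the centre of its underside
- cap: the same object as point cap_mid, origin at the centre of its underside
Mind the look-alikes: they are no part of the job. Of the things that look like the part that bears mat_top, the larger one is meant. Leave any pink look-alike of the low3 alone.

How it is judged:
By the outcome, as a careful person would: the job done as asked, in the order asked, and still so for the second after the job is handed in, with the robot touching nothing.
Of low1, low2, low3, low4 only 2 to 4 are there at a start; the rules pass over those that are not, and their reading is None.
At some moment in a run one of full may be knocked a few centimetres aside while the robot is not near it.
It also fails if it takes over 210 s, if anything falls off the work surface, if the arm or the gripper's body presses on something with over 40 N, if the wrist force passes 120 N, or if a joint passes its speed limit or range.

## Working session

There is one attempt and no reset: what is moved stays moved. The work goes in short steps, Python scripts to look and compute and a shell command to move; the robot and the scene stay as the last step left them, time stands still between calls to the robot, and variables do not carry over. Pictures are saved under pics/ and viewed, at most 14 in all, crops included, and the job is handed in when it is done.

```bash
ls; mkdir -p pics
cat > h.py <<'E'
import numpy as np,cv2
from cell import sensors,vision
from scipy.spatial.transform import Rotation as R
def cam(n):
    o=sensors.get_obs(); c=vision.read_camera(n)
    f=240/np.tan(np.radians(c['vfov'])/2)
    if n=='wrist':
        T=np.eye(4);T[:3,:3]=R.from_quat(o['eef_rot']).as_matrix();T[:3,3]=o['eef_pos'];P=T@c['hand_eye']
    else: P=np.array(c['pose'])
    v,u=np.mgrid[0:480,0:640]; z=c['range_z']
    X=np.stack([(u-c['cx'])/f*z,(v-c['cy'])/f*z,z],-1)@P[:3,:3].T+P[:3,3]
    X[z==0]=np.nan
    return c,f,P,X
def ray(c,f,P,u,v,h):
    d=P[:3,:3]@np.array([(u-c['cx'])/f,(v-c['cy'])/f,1]);o=P[:3,3]
    return o+d*(h-o[2])/d[2]
def save(c,n,crop=None,s=1):
    im=c['color'][:,:,::-1]
    if crop: im=im[crop[1]:crop[3],crop[0]:crop[2]]
    cv2.imwrite('pics/'+n,cv2.resize(im,None,fx=s,fy=s))
E
python3 - <<'E'
from h import *
for n in('top','scene'):
    c,f,P,X=cam(n); save(c,n+'0.png'); print(n,f,P.round(3).tolist(),c['cx'],c['cy'])
    np.savez('/tmp/'+n,X=X,col=c['color'])
o=sensors.get_obs();print(o)
E
```

```text
pics
top 543.3018524536039 [[0.011, -0.995, 0.096, 0.446], [-1.0, -0.013, -0.011, -0.082], [0.013, -0.096, -0.995, 1.363], [0.0, 0.0, 0.0, 1.0]] 310.0013302589663 237.5632545198935
scene 532.0124439384986 [[0.75, 0.494, -0.44, 1.054], [0.662, -0.548, 0.511, -0.651], [0.012, -0.675, -0.738, 0.849], [0.0, 0.0, 0.0, 1.0]] 314.1426140670443 241.81662952013838
{'time_s': 0.1, 'q': array([-1.44158592e+00,  3.13879977e-01,  4.51163919e-02,  1.30361884e+00,
       -5.83655659e-06,  1.43117651e+00]), 'qd': array([ 0.00086612, -0.00053494,  0.00211584, -0.00051711,  0.00030172,
        0.00055867]), 'joint_torque': array([ 1.79377890e-03, -4.81724954e+01,  2.99244815e+01,  1.26836705e-02,
       -1.17769750e-04, -1.04023670e-05]), 'eef_pos': array([ 0.15264147, -0.553901  ,  0.23053357]), 'eef_rot': array([ 9.90979570e-01,  1.34010683e-01,  1.20933031e-06, -7.93053854e-04]), 'contact_force': array([ 0.29102704,  0.38720999, -0.58187765]), 'ft_torque': array([-0.02520938,  0.01328977,  0.00639223]), 'finger_force': 0.0, 'width': 0.9998652325413023}
```

View pics/top0.png

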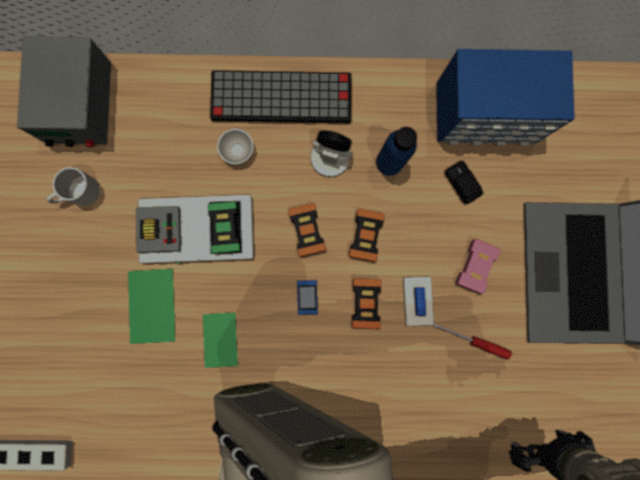

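View pics/scene0.png

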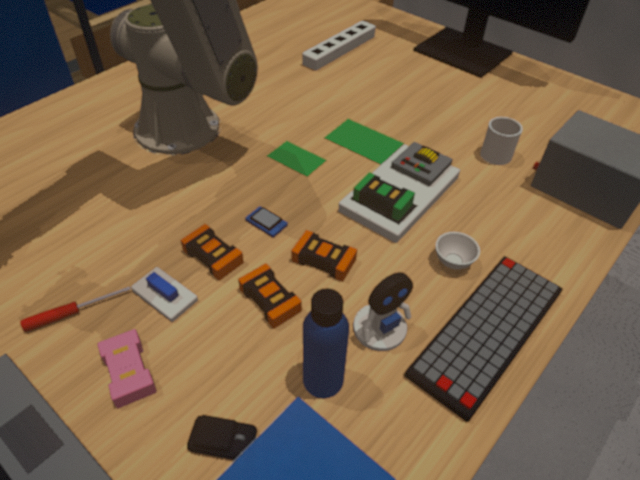

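Top view: three orange-ended packs at (307,230), (367,235) and (367,303). The green-ended pack is on the deck at (226,227), the wheel at (150,228), and the cap at (418,300). The large mat is at (151,305), its small decoy at (220,340). Other look-alikes are the pink pack (479,266) and the display (307,297). The desk robot stands at (331,155).

```bash
cat >> h.py <<'E'
def rect(X,m,q=1):
    p=X[m&np.isfinite(X[...,0])]
    z=np.median(p[:,2]);p=p[abs(p[:,2]-z)<.006]
    (cx,cy),(w,h),a=cv2.minAreaRect((p[:,:2]*1000).astype(np.float32))
    if w<h: w,h,a=h,w,a+90
    a=(a+90)%180-90
    return [round(float(t),1) for t in (cx,cy,z*1000,w,h,a)],len(p)
def comps(m,amin=20):
    n,l,s,cc=cv2.connectedComponentsWithStats(m.astype(np.uint8))
    return [(l==i,s[i],cc[i]) for i in range(1,n) if s[i][4]>=amin]
E
python3 - <<'E'
from h import *
d=np.load('/tmp/top.npz');X=d['X'];hsv=cv2.cvtColor(d['col'],cv2.COLOR_RGB2HSV);H,S,V=[hsv[...,i].astype(int) for i in range(3)]
def pr(name,m,box):
    b=np.zeros_like(m);b[box[1]:box[3],box[0]:box[2]]=1
    print(name,rect(X,m&b))
Z=X[...,2]
z1=(Z>.027)
for n,b in dict(A=(285,200,330,262),B=(345,205,388,265),C=(345,275,388,332)).items():
    pr(n,z1,b)
    pr(n+' orange',z1&(H<15)&(S>150)&(V>100),b)
pr('full',Z>.05,(205,198,246,256))
pr('fullgreen',(Z>.05)&(H>45)&(H<85)&(S>100),(205,198,246,256))
pr('cap',(Z>.008)&(Z<.03),(400,272,436,330));pr('capbar',(Z>.03),(400,272,436,330))
pr('dock',(Z>.022)&(Z<.038),(130,190,260,270))
pr('block',(Z>.042)&(Z<.057),(130,190,200,270))
g=(H>45)&(H<85)&(S>100)&(Z<.015)
pr('mat',g,(120,262,180,350));pr('mat2',g,(195,305,245,372))
pr('wheel',(H>18)&(H<35)&(S>130)&(Z>.05),(138,210,163,245))
pr('disp',(Z>.008),(290,275,325,320))
pr('robot',(Z>.1),(305,125,355,180))
for n,m in dict(red=((H<8)|(H>172))&(S>110),orange=(H>=8)&(H<18)&(S>140),green=(H>45)&(H<85)&(S>100)).items():
  b=np.zeros_like(m);b[205:255,155:185]=1
  for k,s,c in comps(m&b,2): print(n,s[4],c.round(1),np.nanmean(X[k],0).round(4))
import numpy as np
c=d['col'][:,:,::-1]
cv2.imwrite('pics/crop0.png',np.hstack([cv2.resize(c[190:270,130:260],None,fx=3,fy=3,interpolation=2),cv2.resize(c[200:280,285:395],None,fx=3,fy=3,interpolation=2)]))
E
```

```text
A ([595.5, -89.8, 35.6, 121.0, 67.9, 14.4], 1171)
A orange ([595.5, -88.7, 35.7, 120.2, 66.0, 14.5], 491)
B ([584.2, -237.7, 35.5, 120.8, 68.2, -10.2], 1181)
B orange ([584.1, -237.1, 35.6, 120.3, 67.1, -10.4], 488)
C ([415.9, -237.6, 35.4, 120.5, 67.2, -1.5], 1226)
C orange ([415.3, -236.5, 35.6, 119.0, 66.2, -0.2], 497)
full ([595.2, 111.0, 65.7, 120.8, 68.6, 6.1], 1244)
fullgreen ([595.1, 109.8, 65.9, 120.6, 66.3, 5.5], 555)
cap ([420.9, -369.5, 15.3, 123.6, 71.4, 3.2], 994)
capbar ([422.5, -367.7, 40.8, 68.4, 25.3, 3.1], 283)
dock ([594.0, 185.4, 29.7, 280.5, 161.6, -86.9], 3917)
block ([590.2, 272.7, 50.1, 110.4, 106.9, 2.9], 1595)
mat ([403.0, 294.4, 2.7, 177.1, 112.7, 4.0], 3061)
mat2 ([321.1, 122.0, 1.9, 128.8, 79.7, 4.5], 1621)
wheel ([588.2, 292.2, 60.4, 48.6, 31.4, 0.6], 207)
disp ([428.8, -91.7, 15.8, 83.7, 49.6, 0.7], 606)
robot ([793.0, -150.0, 149.4, 72.0, 22.8, 74.8], 119)
red 18 [165.2 240.5] [0.5612 0.2529 0.0507]
red 17 [173.1 240.4] [0.5616 0.2339 0.0506]
orange 11 [169.  227.6] [0.5923 0.2444 0.0529]
green 11 [164.6 223.9] [0.6015 0.2557 0.051 ]
green 13 [172.8 223.5] [0.6027 0.2357 0.0513]
```

View pics/crop0.png

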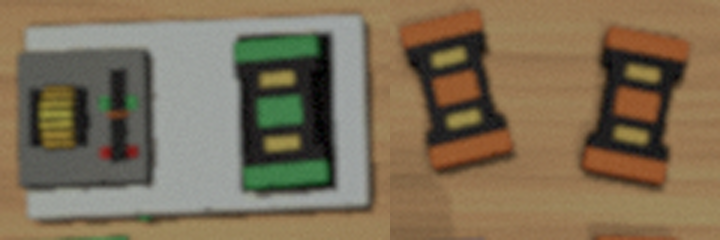

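```bash
cat > go.py <<'E'
import sys
from h import *
def go(x,y,z,yaw):
    o=sensors.get_obs();A=R.from_quat(o['eef_rot'])
    t=np.radians(yaw);B=R.from_matrix(np.array([[np.cos(t),np.sin(t),0],[np.sin(t),-np.cos(t),0],[0,0,-1]]))
    print('to',(x,y,z,yaw),'t',A.inv().apply(np.array([x,y,z])-np.array(o['eef_pos'])*1000).round(1),'a',np.degrees((A.inv()*B).as_rotvec()).round(1),'T',round(o['time_s'],1))
if __name__=='__main__':
    for a in sys.argv[1:]: go(*map(float,a.split(',')))
E
python3 go.py 588,290,230,183.1
```

```text
to (588.0, 290.0, 230.0, 183.1) t [ 643.9 -698.     1.8] a [ 0.000e+00 -1.000e-01 -1.677e+02] T 0.1
```

```bash
r='' ; python3 -m inch '[{"tx":644,"ty":-698,"tz":2,"az":-167.7,"grip":0},{"tx":644,"ty":-698,"tz":2,"az":-167.7,"grip":0},{"tx":644,"ty":-698,"tz":2,"az":-167.7,"grip":0},{"tx":644,"ty":-698,"tz":2,"az":-167.7,"grip":0},{"tx":644,"ty":-698,"tz":2,"az":-167.7,"grip":0},{"tx":644,"ty":-698,"tz":2,"az":-167.7,"grip":0},{"tx":644,"ty":-698,"tz":2,"az":-167.7,"grip":0},{"tx":644,"ty":-698,"tz":2,"az":-167.7,"grip":0},{"tx":644,"ty":-698,"tz":2,"az":-167.7,"grip":0},{"tx":644,"ty":-698,"tz":2,"az":-167.7,"grip":0},{"tx":644,"ty":-698,"tz":2,"az":-167.7,"grip":0},{"tx":644,"ty":-698,"tz":2,"az":-167.7,"grip":0},{"tx":644,"ty":-698,"tz":2,"az":-167.7,"grip":0},{"tx":644,"ty":-698,"tz":2,"az":-167.7,"grip":0},{"tx":644,"ty":-698,"tz":2,"az":-167.7,"grip":0},{"tx":644,"ty":-698,"tz":2,"az":-167.7,"grip":0},{"tx":644,"ty":-698,"tz":2,"az":-167.7,"grip":0},{"tx":644,"ty":-698,"tz":2,"az":-167.7,"grip":0}]' 30
python3 go.py 588,290,230,183.1
```

```text
to (588.0, 290.0, 230.0, 183.1) t [ 643.9 -698.     1.8] a [ 0.000e+00 -1.000e-01 -1.677e+02] T 0.1schema error: expected keys ax, ay, az, tx, ty, tz, grip
```

```bash
python3 -m inch '[{"ax":0,"ay":0,"az":-50,"tx":200,"ty":-220,"tz":2,"grip":0},{"ax":0,"ay":0,"az":-50,"tx":200,"ty":-220,"tz":2,"grip":0},{"ax":0,"ay":0,"az":-50,"tx":200,"ty":-220,"tz":2,"grip":0},{"ax":0,"ay":0,"az":-50,"tx":200,"ty":-220,"tz":2,"grip":0},{"ax":0,"ay":0,"az":-50,"tx":200,"ty":-220,"tz":2,"grip":0},{"ax":0,"ay":0,"az":-50,"tx":200,"ty":-220,"tz":2,"grip":0},{"ax":0,"ay":0,"az":-50,"tx":200,"ty":-220,"tz":2,"grip":0},{"ax":0,"ay":0,"az":-110,"tx":440,"ty":-450,"tz":2,"grip":0},{"ax":0,"ay":0,"az":-110,"tx":440,"ty":-450,"tz":2,"grip":0},{"ax":0,"ay":0,"az":-110,"tx":440,"ty":-450,"tz":2,"grip":0},{"ax":0,"ay":0,"az":-110,"tx":440,"ty":-450,"tz":2,"grip":0},{"ax":0,"ay":0,"az":-110,"tx":440,"ty":-450,"tz":2,"grip":0},{"ax":0,"ay":0,"az":-110,"tx":440,"ty":-450,"tz":2,"grip":0},{"ax":0,"ay":0,"az":-110,"tx":440,"ty":-450,"tz":2,"grip":0},{"ax":0,"ay":0,"az":-110,"tx":440,"ty":-450,"tz":2,"grip":0},{"ax":0,"ay":0,"az":-110,"tx":440,"ty":-450,"tz":2,"grip":0}]' 30
python3 go.py 588,290,230,183.1
```

```text
time_s: 1.43
eef_pos: [0.4596, 0.0015, 0.2289]
eef_rot: [0.453, 0.891, 0.001, 0.0]
contact_force: [0.7, -1.0, 0.0]
width: 0.001
finger_force: 0.0
to (588.0, 290.0, 230.0, 183.1) t [157.4 273.8  -0.4] a [  0.1   0.  -57. ] T 1.4
```

```bash
python3 -m inch '[{"ax":0,"ay":0,"az":-57,"tx":157,"ty":274,"tz":0,"grip":0},{"ax":0,"ay":0,"az":-57,"tx":157,"ty":274,"tz":0,"grip":0},{"ax":0,"ay":0,"az":-57,"tx":157,"ty":274,"tz":0,"grip":0},{"ax":0,"ay":0,"az":-57,"tx":157,"ty":274,"tz":0,"grip":0},{"ax":0,"ay":0,"az":-57,"tx":157,"ty":274,"tz":0,"grip":0},{"ax":0,"ay":0,"az":-57,"tx":157,"ty":274,"tz":0,"grip":0},{"ax":0,"ay":0,"az":-57,"tx":157,"ty":274,"tz":0,"grip":0},{"ax":0,"ay":0,"az":-57,"tx":157,"ty":274,"tz":0,"grip":0},{"ax":0,"ay":0,"az":-57,"tx":157,"ty":274,"tz":0,"grip":0},{"ax":0,"ay":0,"az":-57,"tx":157,"ty":274,"tz":0,"grip":0},{"ax":0,"ay":0,"az":-57,"tx":157,"ty":274,"tz":0,"grip":0}]'
python3 go.py 596,290,72,183.1
python3 - <<'E'
from h import *
c,f,P,X=cam('wrist');save(c,'w1.png');print(f,P.round(3).tolist())
np.savez('/tmp/w1',X=X,col=c['color'])
E
```

```text
time_s: 2.35
eef_pos: [0.5891, 0.2825, 0.2285]
eef_rot: [-0.02, 1.0, -0.001, -0.001]
contact_force: [-0.1, -0.4, 0.0]
width: 0.001
finger_force: 0.0
to (596.0, 290.0, 72.0, 183.1) t [ -7.4   7.4 156.5] a [-0.1 -0.1 -0.8] T 2.4
379.03270435270076 [[-0.041, 0.945, 0.324, 0.504], [0.999, 0.039, 0.011, 0.279], [-0.002, 0.324, -0.946, 0.372], [0.0, 0.0, 0.0, 1.0]]
```

View pics/w1.png

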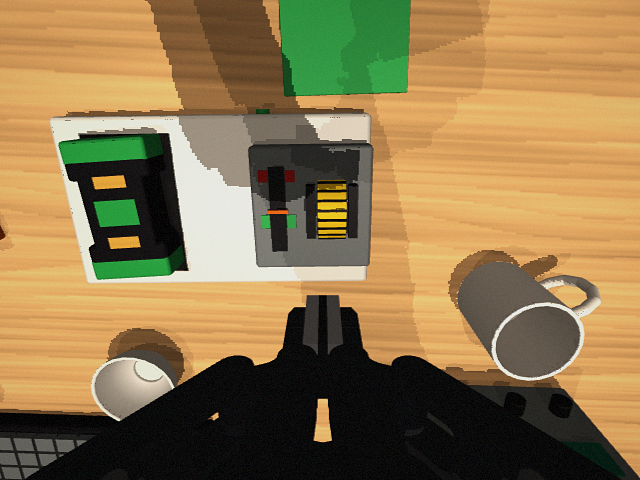

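The wrist view shows the wheel at (332,210), the pointer at (278,212) near the green marks (278,221), and the red OFF marks at (276,176). The fingers are at (322,300).

```bash
cat >> h.py <<'E'
DX=np.array([np.cos(np.radians(3.1)),np.sin(np.radians(3.1))])
def needle(n='wrist'):
    c,f,P,X=cam(n);hsv=cv2.cvtColor(c['color'],cv2.COLOR_RGB2HSV);H,S,V=[hsv[...,i].astype(int) for i in range(3)]
    Z=X[...,2];reg=(abs(X[...,0]-.585)<.07)&(abs(X[...,1]-.245)<.02)&(Z>.04)&(Z<.06)
    out={}
    for nm,m in dict(red=((H<8)|(H>172))&(S>150)&(V>40),orange=(H>=8)&(H<20)&(S>150)&(V>120),green=(H>45)&(H<85)&(S>150)&(V>60)).items():
        m=m&reg
        v,u=np.where(m)
        if len(u)<3: out[nm]=None;continue
        p=np.array([ray(c,f,P,a,b,.051)[:2] for a,b in zip(u,v)])*1000
        out[nm]=(len(u),((p.min(0)+p.max(0))/2).round(1),p.mean(0).round(1))
    if out['orange'] and out['green']:
        print('needle-charge along dock x (mm):',((out['orange'][2]-out['green'][1])@DX).round(1), 'vs off', ((out['orange'][2]-out['red'][1])@DX).round(1) if out['red'] else '')
    print(out)
    return c,f,P,X
E
python3 - <<'E'
from h import *
c,f,P,X=needle()
hsv=cv2.cvtColor(c['color'],cv2.COLOR_RGB2HSV);H,S,V=[hsv[...,i].astype(int) for i in range(3)]
m=(H>20)&(H<35)&(S>150)&(abs(X[...,1]-.29)<.03)&(abs(X[...,0]-.588)<.05)
p=X[m]*1000;print(m.sum(),p.min(0).round(1),p.max(0).round(1)); q=p[p[:,2]>np.percentile(p[:,2],80)];print(q.mean(0))
Z=X[...,2]
print('dock',rect(X,(Z>.022)&(Z<.036)&(X[...,0]>.49)&(X[...,0]<.7)&(X[...,1]>.03)&(X[...,1]<.34)))
print('full',rect(X,(Z>.055)&(X[...,0]>.5)&(X[...,1]>.05)&(X[...,1]<.16)&(X[...,0]<.7)))
E
```

```text
needle-charge along dock x (mm): -8.7 vs off 19.5
{'red': (230, array([573.4, 241.4]), array([561.5, 241.4])), 'orange': (84, array([592.8, 243.2]), array([592.8, 243.2])), 'green': (223, array([601.5, 243.7]), array([601.6, 243.6]))}
1485 [562.  260.4  49. ] [615.1 320.  318.5]
[578.78503186 290.42528252 256.83493222]
dock ([592.3, 185.2, 30.4, 280.2, 162.9, -87.0], 23711)
full ([594.6, 111.3, 66.4, 120.1, 69.5, 6.1], 10520)
```

```bash
python3 -m inch '[{"ax":0,"ay":0,"az":-0.8,"tx":-9,"ty":7.5,"tz":40,"grip":0},{"ax":0,"ay":0,"az":-0.8,"tx":-9,"ty":7.5,"tz":80,"grip":0},{"ax":0,"ay":0,"az":-0.8,"tx":-9,"ty":7.5,"tz":120,"grip":0},{"ax":0,"ay":0,"az":-0.8,"tx":-9,"ty":7.5,"tz":150,"grip":0},{"ax":0,"ay":0,"az":-0.8,"tx":-9,"ty":7.5,"tz":156,"grip":0},{"ax":0,"ay":0,"az":-0.8,"tx":-9,"ty":7.5,"tz":156,"grip":0},{"ax":0,"ay":0,"az":-0.8,"tx":-9,"ty":7.5,"tz":156,"grip":0}]'
python3 -m inch '[{"ax":0,"ay":0,"az":0,"tx":0,"ty":0,"tz":3,"grip":0},{"ax":0,"ay":0,"az":0,"tx":0,"ty":0,"tz":5,"grip":0},{"ax":0,"ay":0,"az":0,"tx":0,"ty":0,"tz":5,"grip":0}]'
python3 go.py 588,290.5,64,183.1
```

```text
time_s: 3.03
eef_pos: [0.5993, 0.2903, 0.0751]
eef_rot: [-0.027, 1.0, 0.0, 0.001]
contact_force: [0.0, 0.3, 0.2]
width: 0.003
finger_force: 0.0
time_s: 3.28
eef_pos: [0.5996, 0.2912, 0.07]
eef_rot: [-0.028, 1.0, 0.0, 0.001]
contact_force: [-0.1, 0.2, 0.5]
width: -0.001
finger_force: 0.0
to (588.0, 290.5, 64.0, 183.1) t [11.6 -0.   6. ] a [0.  0.2 0.1] T 3.3
```

```bash
for i in 1; do python3 -m inch '[{"ax":0,"ay":0,"az":0,"tx":2,"ty":0,"tz":5,"grip":0},{"ax":0,"ay":0,"az":0,"tx":2,"ty":0,"tz":6,"grip":0},{"ax":0,"ay":0,"az":0,"tx":2,"ty":0,"tz":6,"grip":0},{"ax":0,"ay":0,"az":0,"tx":2,"ty":0,"tz":6,"grip":0}]'
python3 -m inch '[{"ax":0,"ay":0,"az":0,"tx":0,"ty":0,"tz":0.5,"grip":0},{"ax":0,"ay":0,"az":0,"tx":0,"ty":0,"tz":0.5,"grip":0}]'; done
```

```text
time_s: 3.62
eef_pos: [0.5976, 0.2912, 0.064]
eef_rot: [-0.028, 1.0, 0.0, 0.002]
contact_force: [-0.2, -0.8, 4.7]
width: -0.002
finger_force: 3.1
time_s: 3.78
eef_pos: [0.5978, 0.2912, 0.0639]
eef_rot: [-0.028, 1.0, 0.0, 0.002]
contact_force: [0.6, -0.7, 8.6]
width: 0.002
finger_force: 4.0
```

```bash
python3 -m inch '[{"ax":0,"ay":0,"az":0,"tx":2,"ty":0,"tz":-0.4,"grip":0},{"ax":0,"ay":0,"az":0,"tx":5,"ty":0,"tz":-0.4,"grip":0},{"ax":0,"ay":0,"az":0,"tx":8,"ty":0,"tz":-0.4,"grip":0},{"ax":0,"ay":0,"az":0,"tx":10,"ty":0,"tz":-0.4,"grip":0},{"ax":0,"ay":0,"az":0,"tx":10,"ty":0,"tz":-0.4,"grip":0}]'
python3 -m inch '[{"ax":0,"ay":0,"az":0,"tx":3,"ty":0,"tz":0,"grip":0},{"ax":0,"ay":0,"az":0,"tx":6,"ty":0,"tz":0,"grip":0},{"ax":0,"ay":0,"az":0,"tx":9,"ty":0,"tz":0,"grip":0},{"ax":0,"ay":0,"az":0,"tx":9,"ty":0,"tz":0,"grip":0}]'
python3 -c "
from h import *
c,*_=needle(); save(c,'w2.png',(220,100,420,330),2)
needle('top')"
```

```text
time_s: 4.2
eef_pos: [0.5874, 0.2907, 0.064]
eef_rot: [-0.028, 1.0, 0.0, 0.002]
contact_force: [-0.8, -1.1, 6.9]
width: 0.003
finger_force: 3.5
time_s: 4.53
eef_pos: [0.5777, 0.2901, 0.0634]
eef_rot: [-0.028, 1.0, 0.0, 0.001]
contact_force: [-0.6, -0.4, 7.0]
width: 0.002
finger_force: 3.7
needle-charge along dock x (mm): -23.1 vs off 16.9
{'red': (814, array([561.5, 241.8]), array([561.4, 241.7])), 'orange': (240, array([578.4, 241.7]), array([578.4, 241.7])), 'green': (739, array([601.4, 243.8]), array([601.4, 243.8]))}
{'red': (17, array([568.5, 242.6]), array([564.9, 242.3])), 'orange': None, 'green': None}
```

```bash
python3 -m inch '[{"ax":0,"ay":0,"az":0,"tx":0,"ty":0,"tz":-5,"grip":0},{"ax":0,"ay":0,"az":0,"tx":-10,"ty":0.5,"tz":-5,"grip":0},{"ax":0,"ay":0,"az":0,"tx":-22,"ty":0.5,"tz":-5,"grip":0},{"ax":0,"ay":0,"az":0,"tx":-22,"ty":0.5,"tz":-1,"grip":0},{"ax":0,"ay":0,"az":0,"tx":-22,"ty":0.5,"tz":-0.3,"grip":0},{"ax":0,"ay":0,"az":0,"tx":-22,"ty":0.5,"tz":-0.3,"grip":0},{"ax":0,"ay":0,"az":0,"tx":-19,"ty":0.5,"tz":-0.3,"grip":0},{"ax":0,"ay":0,"az":0,"tx":-16,"ty":0.5,"tz":-0.3,"grip":0},{"ax":0,"ay":0,"az":0,"tx":-13,"ty":0.5,"tz":-0.3,"grip":0},{"ax":0,"ay":0,"az":0,"tx":-10,"ty":0.3,"tz":-0.3,"grip":0},{"ax":0,"ay":0,"az":0,"tx":-7,"ty":0.3,"tz":-0.3,"grip":0},{"ax":0,"ay":0,"az":0,"tx":-4,"ty":0,"tz":-0.3,"grip":0},{"ax":0,"ay":0,"az":0,"tx":-2,"ty":0,"tz":-0.3,"grip":0},{"ax":0,"ay":0,"az":0,"tx":0,"ty":0,"tz":-0.3,"grip":0},{"ax":0,"ay":0,"az":0,"tx":0,"ty":0,"tz":-0.3,"grip":0}]'
python3 -c "
from h import *
needle()"
```

```text
time_s: 5.88
eef_pos: [0.5782, 0.29, 0.0635]
eef_rot: [-0.028, 1.0, 0.0, 0.001]
contact_force: [1.9, 0.4, 7.4]
width: 0.001
finger_force: 3.2
needle-charge along dock x (mm): -38.6 vs off 1.5
{'red': (734, array([561.5, 241.8]), array([561.4, 242.2])), 'orange': (107, array([563.3, 236. ]), array([563.3, 235.9])), 'green': (738, array([601.5, 244. ]), array([601.4, 243.8]))}
```

```bash
python3 -m inch '[{"ax":0,"ay":0,"az":0,"tx":0,"ty":0,"tz":-5,"grip":0},{"ax":0,"ay":0,"az":0,"tx":-14,"ty":0.5,"tz":-5,"grip":0},{"ax":0,"ay":0,"az":0,"tx":-14,"ty":0.5,"tz":-1,"grip":0},{"ax":0,"ay":0,"az":0,"tx":-14,"ty":0.5,"tz":-0.2,"grip":0},{"ax":0,"ay":0,"az":0,"tx":-14,"ty":0.5,"tz":-0.2,"grip":0},{"ax":0,"ay":0,"az":0,"tx":-11,"ty":0.5,"tz":-0.2,"grip":0},{"ax":0,"ay":0,"az":0,"tx":-8,"ty":0.3,"tz":-0.2,"grip":0},{"ax":0,"ay":0,"az":0,"tx":-5,"ty":0.3,"tz":-0.2,"grip":0},{"ax":0,"ay":0,"az":0,"tx":-3,"ty":0,"tz":-0.2,"grip":0},{"ax":0,"ay":0,"az":0,"tx":-3,"ty":0,"tz":-0.2,"grip":0}]'
python3 -m inch '[{"ax":0,"ay":0,"az":0,"tx":0,"ty":0,"tz":-20,"grip":0},{"ax":0,"ay":0,"az":0,"tx":0,"ty":0,"tz":-60,"grip":0},{"ax":0,"ay":0,"az":0,"tx":0,"ty":0,"tz":-100,"grip":0},{"ax":0,"ay":0,"az":0,"tx":0,"ty":0,"tz":-120,"grip":85},{"ax":0,"ay":0,"az":0,"tx":0,"ty":0,"tz":-120,"grip":85}]'
python3 -c "
from h import *
c,f,P,X=needle();save(c,'w3.png',(30,80,430,320),2)
Z=X[...,2]
print('full',rect(X,(Z>.055)&(X[...,0]>.5)&(X[...,1]>.05)&(X[...,1]<.16)&(X[...,0]<.7)))
"
```

```text
time_s: 6.77
eef_pos: [0.5818, 0.2903, 0.0639]
eef_rot: [-0.028, 1.0, 0.0, 0.002]
contact_force: [2.6, 0.5, 5.6]
width: 0.004
finger_force: 3.3
time_s: 7.18
eef_pos: [0.582, 0.2906, 0.1878]
eef_rot: [-0.028, 1.0, 0.001, 0.003]
contact_force: [-0.1, 0.1, 0.7]
width: 0.27
finger_force: 0.0
needle-charge along dock x (mm): -39.2 vs off 0.8
{'red': (271, array([561.5, 241.6]), array([561.5, 241.9])), 'orange': (64, array([562.3, 240.8]), array([562.3, 240.9])), 'green': (301, array([601.4, 243.6]), array([601.3, 243.8]))}
full ([594.7, 111.5, 66.4, 120.4, 70.3, 6.2], 13570)
```

View pics/w3.png

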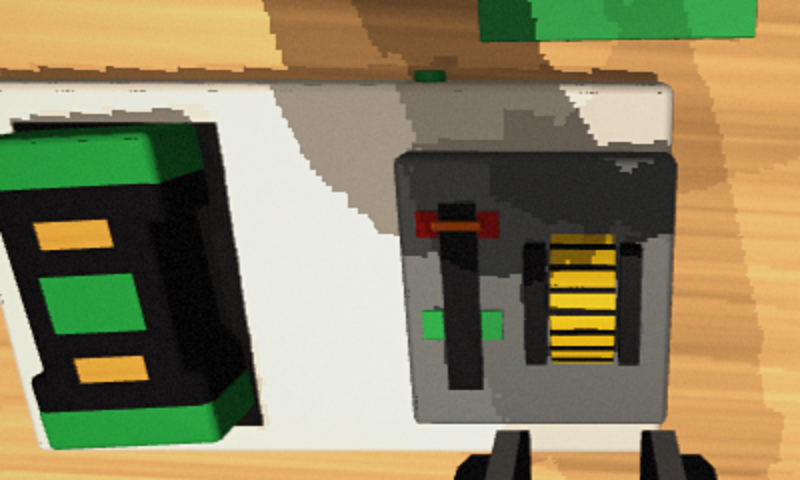

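```bash
python3 go.py 595,111.3,110,186
```

```text
to (595.0, 111.3, 110.0, 186.0) t [  -3.7 -179.5   74.7] a [ 0.1  0.2 -2.8] T 7.2
```

```bash
python3 -m inch '[{"ax":0,"ay":0.2,"az":-2.8,"tx":-3.7,"ty":-40,"tz":0,"grip":85},{"ax":0,"ay":0.2,"az":-2.8,"tx":-3.7,"ty":-80,"tz":0,"grip":85},{"ax":0,"ay":0.2,"az":-2.8,"tx":-3.7,"ty":-120,"tz":0,"grip":85},{"ax":0,"ay":0.2,"az":-2.8,"tx":-3.7,"ty":-160,"tz":0,"grip":85},{"ax":0,"ay":0.2,"az":-2.8,"tx":-3.7,"ty":-179.5,"tz":20,"grip":85},{"ax":0,"ay":0.2,"az":-2.8,"tx":-3.7,"ty":-179.5,"tz":55,"grip":85},{"ax":0,"ay":0.2,"az":-2.8,"tx":-3.7,"ty":-179.5,"tz":75,"grip":85},{"ax":0,"ay":0.2,"az":-2.8,"tx":-3.7,"ty":-179.5,"tz":75,"grip":85},{"ax":0,"ay":0.2,"az":-2.8,"tx":-3.7,"ty":-179.5,"tz":75,"grip":85}]'
python3 -c "
from h import *
c,f,P,X=cam('wrist')
Z=X[...,2]
print('full',rect(X,(Z>.055)&(Z<.075)&(X[...,0]>.5)&(X[...,1]>.05)&(X[...,1]<.17)&(X[...,0]<.7)))
c,f,P,X=cam('scene');Z=X[...,2]
print('full',rect(X,(Z>.06)&(Z<.075)&(X[...,0]>.5)&(X[...,1]>.05)&(X[...,1]<.17)&(X[...,0]<.7)))
"; python3 go.py 595,111.3,36,186
```

```text
time_s: 7.98
eef_pos: [0.5913, 0.1106, 0.1048]
eef_rot: [-0.052, 0.999, -0.0, -0.005]
contact_force: [0.4, 0.8, 0.3]
width: 0.999
finger_force: 0.0
full ([594.5, 111.1, 66.3, 120.4, 68.8, 6.1], 24192)
full ([598.3, 109.8, 65.5, 123.0, 71.2, 8.3], 1029)
to (595.0, 111.3, 36.0, 186.0) t [-1.2  0.  72. ] a [ 0.  -0.2  0. ] T 8.1
```

```bash
python3 -m inch '[{"ax":0,"ay":0,"az":0,"tx":-1,"ty":0,"tz":35,"grip":85},{"ax":0,"ay":0,"az":0,"tx":-1,"ty":0,"tz":65,"grip":85},{"ax":0,"ay":0,"az":0,"tx":-1,"ty":0,"tz":72,"grip":85},{"ax":0,"ay":0,"az":0,"tx":-1,"ty":0,"tz":72,"grip":85},{"ax":0,"ay":0,"az":0,"tx":-1,"ty":0,"tz":72,"grip":50},{"ax":0,"ay":0,"az":0,"tx":-1,"ty":0,"tz":72,"grip":45},{"ax":0,"ay":0,"az":0,"tx":-1,"ty":0,"tz":72,"grip":40},{"ax":0,"ay":0,"az":0,"tx":-1,"ty":0,"tz":72,"grip":40},{"ax":0,"ay":0,"az":0,"tx":-1,"ty":0,"tz":72,"grip":40},{"ax":0,"ay":0,"az":0,"tx":-1,"ty":0,"tz":72,"grip":40}]' 50
python3 go.py 595,111.3,36,186
python3 go.py 595,111.3,36,186
```

```text
time_s: 8.92
eef_pos: [0.5969, 0.1111, 0.0383]
eef_rot: [-0.052, 0.999, -0.0, 0.001]
contact_force: [-0.7, 0.1, 6.8]
width: 0.622
finger_force: 55.4
to (595.0, 111.3, 36.0, 186.0) t [1.9 0.4 2.3] a [-0.   0.1  0. ] T 8.9
to (595.0, 111.3, 36.0, 186.0) t [1.9 0.4 2.3] a [-0.   0.1  0. ] T 8.9
```

```bash
python3 -m inch '[{"ax":0,"ay":0,"az":0,"tx":0,"ty":0,"tz":-20,"grip":40},{"ax":0,"ay":0,"az":0,"tx":0,"ty":0,"tz":-55,"grip":40},{"ax":0,"ay":0,"az":0,"tx":0,"ty":0,"tz":-90,"grip":40},{"ax":0,"ay":0,"az":0,"tx":0,"ty":0,"tz":-90,"grip":40}]'
python3 go.py 405.2,294.5,128,184
```

```text
time_s: 9.25
eef_pos: [0.5994, 0.1112, 0.1335]
eef_rot: [-0.052, 0.999, -0.0, 0.004]
contact_force: [2.4, -0.2, -2.1]
width: 0.624
finger_force: 54.4
to (405.2, 294.5, 128.0, 184.0) t [174.  202.6   4. ] a [-0.   0.5  2. ] T 9.2
```

```bash
python3 -m inch '[{"ax":0,"ay":0,"az":0,"tx":22,"ty":25,"tz":0,"grip":40},{"ax":0,"ay":0,"az":1,"tx":44,"ty":51,"tz":0,"grip":40},{"ax":0,"ay":0,"az":1,"tx":66,"ty":77,"tz":0,"grip":40},{"ax":0,"ay":0.3,"az":2,"tx":88,"ty":102,"tz":0,"grip":40},{"ax":0,"ay":0.3,"az":2,"tx":110,"ty":128,"tz":0,"grip":40},{"ax":0,"ay":0.3,"az":2,"tx":132,"ty":154,"tz":0,"grip":40},{"ax":0,"ay":0.3,"az":2,"tx":155,"ty":180,"tz":2,"grip":40},{"ax":0,"ay":0.3,"az":2,"tx":174,"ty":202.6,"tz":4,"grip":40},{"ax":0,"ay":0.3,"az":2,"tx":174,"ty":202.6,"tz":4,"grip":40},{"ax":0,"ay":0.3,"az":2,"tx":174,"ty":202.6,"tz":4,"grip":40},{"ax":0,"ay":0.3,"az":2,"tx":174,"ty":202.6,"tz":4,"grip":40}]'
python3 -c "
from h import *
c,f,P,X=cam('top')
Z=X[...,2];hsv=cv2.cvtColor(c['color'],cv2.COLOR_RGB2HSV);H,S,V=[hsv[...,i].astype(int) for i in range(3)]
print('full green', [ (k[2].round(), np.nanmean(X[k[0]],0).round(4)) for k in comps((H>45)&(H<85)&(S>100)&(Z>.06))])
"
python3 go.py 405.2,294.5,12,184
```

```text
time_s: 10.17
eef_pos: [0.4012, 0.2942, 0.1223]
eef_rot: [-0.035, 0.999, -0.0, -0.004]
contact_force: [-0.3, -0.1, -4.1]
width: 0.622
finger_force: 54.6
full green [(array([ 50., 133.]), array([0.8075, 0.5197, 0.1036])), (array([135., 287.]), array([0.4489, 0.2908, 0.1459])), (array([154., 309.]), array([0.4033, 0.2319, 0.2058])), (array([136., 331.]), array([0.3509, 0.2857, 0.1477]))]
to (405.2, 294.5, 12.0, 184.0) t [ -4.5   0.3 110.3] a [-0.  -0.5 -0. ] T 10.2
```

```bash
python3 -m inch '[{"ax":0,"ay":0,"az":0,"tx":0,"ty":0,"tz":30,"grip":40},{"ax":0,"ay":0,"az":0,"tx":0,"ty":0,"tz":60,"grip":40},{"ax":0,"ay":0,"az":0,"tx":0,"ty":0,"tz":90,"grip":40},{"ax":0,"ay":0,"az":0,"tx":0,"ty":0,"tz":98,"grip":40},{"ax":0,"ay":0,"az":0,"tx":0,"ty":0,"tz":98,"grip":40},{"ax":0,"ay":0,"az":0,"tx":0,"ty":0,"tz":98,"grip":40}]'
python3 go.py 405.2,294.5,12,184
```

```text
time_s: 10.72
eef_pos: [0.401, 0.2937, 0.0247]
eef_rot: [-0.034, 0.999, -0.0, -0.005]
contact_force: [-0.1, 1.1, -3.5]
width: 0.624
finger_force: 54.6
to (405.2, 294.5, 12.0, 184.0) t [-4.4  0.5 12.6] a [-0.  -0.5 -0.1] T 10.7
```

```bash
python3 -m inch '[{"ax":0,"ay":-0.5,"az":0,"tx":-4.4,"ty":0.5,"tz":6,"grip":40},{"ax":0,"ay":-0.5,"az":0,"tx":-4.4,"ty":0.5,"tz":10,"grip":40},{"ax":0,"ay":-0.5,"az":0,"tx":-4.4,"ty":0.5,"tz":12.5,"grip":40},{"ax":0,"ay":-0.5,"az":0,"tx":-4.4,"ty":0.5,"tz":12.8,"grip":40},{"ax":0,"ay":-0.5,"az":0,"tx":-4.4,"ty":0.5,"tz":12.8,"grip":40}]'
python3 go.py 405.2,294.5,12,184
```

```text
time_s: 11.13
eef_pos: [0.4044, 0.295, 0.0117]
eef_rot: [-0.035, 0.999, -0.0, 0.0]
contact_force: [0.3, -0.1, -4.2]
width: 0.624
finger_force: 54.8
to (405.2, 294.5, 12.0, 184.0) t [-0.8 -0.6 -0.3] a [-0.  0.  0.] T 11.1
```

```bash
python3 -m inch '[{"ax":0,"ay":0,"az":0,"tx":0,"ty":0,"tz":1,"grip":40},{"ax":0,"ay":0,"az":0,"tx":0,"ty":0,"tz":1.5,"grip":40},{"ax":0,"ay":0,"az":0,"tx":0,"ty":0,"tz":1.5,"grip":40}]'
python3 -m inch '[{"ax":0,"ay":0,"az":0,"tx":0,"ty":0,"tz":0,"grip":70},{"ax":0,"ay":0,"az":0,"tx":0,"ty":0,"tz":0,"grip":85},{"ax":0,"ay":0,"az":0,"tx":0,"ty":0,"tz":0,"grip":85},{"ax":0,"ay":0,"az":0,"tx":0,"ty":0,"tz":0,"grip":85},{"ax":0,"ay":0,"az":0,"tx":0,"ty":0,"tz":-40,"grip":85},{"ax":0,"ay":0,"az":0,"tx":0,"ty":0,"tz":-80,"grip":85},{"ax":0,"ay":0,"az":0,"tx":0,"ty":0,"tz":-120,"grip":85},{"ax":0,"ay":0,"az":0,"tx":0,"ty":0,"tz":-150,"grip":85},{"ax":0,"ay":0,"az":0,"tx":0,"ty":0,"tz":-150,"grip":85}]'
cat > see.py <<'E'
from h import *
c,f,P,X=cam('wrist');Z=X[...,2]
hsv=cv2.cvtColor(c['color'],cv2.COLOR_RGB2HSV);H,S,V=[hsv[...,i].astype(int) for i in range(3)]
E
python3 -c "
from see import *
b=(X[...,0]>.28)&(X[...,0]<.53)&(X[...,1]>.2)&(X[...,1]<.37)
print('full',rect(X,b&(Z>.03)&(Z<.045)));print('mat',rect(X,b&(Z<.012)&(H>45)&(H<85)&(S>100)))
"
python3 go.py 595.5,-89.2,150,194.4
```

```text
time_s: 11.38
eef_pos: [0.4046, 0.2951, 0.0113]
eef_rot: [-0.035, 0.999, -0.0, 0.0]
contact_force: [-2.7, -1.0, 6.9]
width: 0.624
finger_force: 56.1
time_s: 12.13
eef_pos: [0.4081, 0.2969, 0.1667]
eef_rot: [-0.035, 0.999, 0.002, 0.005]
contact_force: [1.1, -0.3, 0.6]
width: 0.995
finger_force: 0.0
full ([402.4, 295.1, 39.3, 120.3, 68.6, 4.2], 12889)
mat ([402.9, 292.3, 3.3, 180.0, 112.3, 4.0], 15300)
to (595.5, -89.2, 150.0, 194.4) t [-161.  -397.8   13.8] a [  0.1   0.4 -10.4] T 12.2
```

```bash
python3 -m inch '[{"ax":0,"ay":0,"az":-5,"tx":-80,"ty":-199,"tz":7,"grip":85},{"ax":0,"ay":0,"az":-5,"tx":-80,"ty":-199,"tz":7,"grip":85},{"ax":0,"ay":0,"az":-5,"tx":-80,"ty":-199,"tz":7,"grip":85},{"ax":0,"ay":0,"az":-5,"tx":-80,"ty":-199,"tz":7,"grip":85},{"ax":0,"ay":0,"az":-5,"tx":-80,"ty":-199,"tz":7,"grip":85},{"ax":0,"ay":0.4,"az":-10.4,"tx":-161,"ty":-398,"tz":14,"grip":85},{"ax":0,"ay":0.4,"az":-10.4,"tx":-161,"ty":-398,"tz":14,"grip":85},{"ax":0,"ay":0.4,"az":-10.4,"tx":-161,"ty":-398,"tz":14,"grip":85},{"ax":0,"ay":0.4,"az":-10.4,"tx":-161,"ty":-398,"tz":14,"grip":85},{"ax":0,"ay":0.4,"az":-10.4,"tx":-161,"ty":-398,"tz":14,"grip":85},{"ax":0,"ay":0.4,"az":-10.4,"tx":-161,"ty":-398,"tz":14,"grip":85},{"ax":0,"ay":0.4,"az":-10.4,"tx":-161,"ty":-398,"tz":14,"grip":85},{"ax":0,"ay":0.4,"az":-10.4,"tx":-161,"ty":-398,"tz":14,"grip":85}]'
python3 -c "
from see import *
b=(X[...,0]>.5)&(X[...,0]<.7)&(X[...,1]>-.17)&(X[...,1]<-.01)
r=rect(X,b&(Z>.03)&(Z<.045))[0];print(r)
import go;go.go(r[0],r[1],7,180+r[5])
c,f,P,X=cam('top');Z=X[...,2];b=(X[...,0]>.5)&(X[...,0]<.7)&(X[...,1]>.03)&(X[...,1]<.2)
hsv=cv2.cvtColor(c['color'],cv2.COLOR_RGB2HSV);m=b&(hsv[...,2]<60)
print('footprint',rect(X,m))
"
```

```text
time_s: 13.27
eef_pos: [0.5918, -0.0909, 0.1442]
eef_rot: [-0.125, 0.992, 0.001, -0.005]
contact_force: [-0.3, -0.1, 0.3]
width: 0.997
finger_force: 0.0
[595.0, -90.1, 36.3, 120.7, 68.9, 14.4]
to (595.0, -90.1, 7, 194.4) t [ -4.6  -1.4 137.6] a [ 0.1 -0.5 -0. ] T 13.3
footprint ([598.8, 112.0, 30.7, 125.7, 72.8, 2.8], 1217)
```

```bash
python3 -m inch '[{"ax":0,"ay":-0.5,"az":0,"tx":-4.6,"ty":-1.4,"tz":35,"grip":85},{"ax":0,"ay":-0.5,"az":0,"tx":-4.6,"ty":-1.4,"tz":70,"grip":85},{"ax":0,"ay":-0.5,"az":0,"tx":-4.6,"ty":-1.4,"tz":105,"grip":85},{"ax":0,"ay":-0.5,"az":0,"tx":-4.6,"ty":-1.4,"tz":130,"grip":85},{"ax":0,"ay":-0.5,"az":0,"tx":-4.6,"ty":-1.4,"tz":136.5,"grip":85},{"ax":0,"ay":-0.5,"az":0,"tx":-4.6,"ty":-1.4,"tz":136.5,"grip":85},{"ax":0,"ay":-0.5,"az":0,"tx":-4.6,"ty":-1.4,"tz":136.5,"grip":50},{"ax":0,"ay":-0.5,"az":0,"tx":-4.6,"ty":-1.4,"tz":136.5,"grip":40},{"ax":0,"ay":-0.5,"az":0,"tx":-4.6,"ty":-1.4,"tz":136.5,"grip":40},{"ax":0,"ay":-0.5,"az":0,"tx":-4.6,"ty":-1.4,"tz":136.5,"grip":40},{"ax":0,"ay":-0.5,"az":0,"tx":-4.6,"ty":-1.4,"tz":136.5,"grip":40},{"ax":0,"ay":-0.5,"az":0,"tx":-4.6,"ty":-1.4,"tz":136.5,"grip":40}]' 50
python3 -m inch '[{"ax":0,"ay":0,"az":0,"tx":0,"ty":0,"tz":-30,"grip":40},{"ax":0,"ay":0,"az":0,"tx":0,"ty":0,"tz":-70,"grip":40},{"ax":0,"ay":0,"az":0,"tx":0,"ty":0,"tz":-110,"grip":40},{"ax":0,"ay":0,"az":0,"tx":0,"ty":0,"tz":-110,"grip":40},{"ax":0,"ay":0,"az":0,"tx":0,"ty":0,"tz":-110,"grip":40}]'
python3 go.py 597,110,90,183.1
```

```text
time_s: 14.37
eef_pos: [0.5985, -0.0911, 0.0122]
eef_rot: [-0.126, 0.992, -0.0, 0.003]
contact_force: [-0.6, 2.8, 7.1]
width: 0.618
finger_force: 55.7
time_s: 14.78
eef_pos: [0.5989, -0.0921, 0.1231]
eef_rot: [-0.125, 0.992, -0.001, 0.004]
contact_force: [-0.6, -0.3, -5.2]
width: 0.619
finger_force: 55.9
to (597.0, 110.0, 90.0, 183.1) t [-48.2 196.3  32.8] a [-0.2  0.5 11.3] T 14.8
```

```bash
python3 -m inch '[{"ax":0,"ay":0,"az":4,"tx":-10,"ty":40,"tz":0,"grip":40},{"ax":0,"ay":0,"az":8,"tx":-20,"ty":80,"tz":0,"grip":40},{"ax":0,"ay":0.5,"az":11.3,"tx":-30,"ty":120,"tz":0,"grip":40},{"ax":0,"ay":0.5,"az":11.3,"tx":-40,"ty":160,"tz":0,"grip":40},{"ax":0,"ay":0.5,"az":11.3,"tx":-48,"ty":196,"tz":0,"grip":40},{"ax":0,"ay":0.5,"az":11.3,"tx":-48,"ty":196,"tz":0,"grip":40},{"ax":0,"ay":0.5,"az":11.3,"tx":-48,"ty":196,"tz":0,"grip":40},{"ax":0,"ay":0.5,"az":11.3,"tx":-48,"ty":196,"tz":0,"grip":40}]'
cat > held.py <<'E'
from see import *
o=sensors.get_obs();t=np.array(o['eef_pos']);print('tcp',(t*1000).round(1))
near=(np.abs(X[...,0]-t[0])<.085)&(np.abs(X[...,1]-t[1])<.06)
m=near&(Z>t[2]+.012)&(Z<t[2]+.045)&(H<15)&(S>150)&(V>60)
print('held orange',m.sum(),rect(X,m))
save(c,'held.png')
m=(V<60)&(Z<.036)&(Z>.024)&(abs(X[...,0]-.597)<.1)&(abs(X[...,1]-.11)<.07)
print('foot',rect(X,m))
m=(Z>.022)&(Z<.036)&(X[...,0]>.49)&(X[...,0]<.7)&(X[...,1]>.03)&(X[...,1]<.34)
print('dock',rect(X,m))
E
python3 held.py
python3 -c "
from h import *
c,f,P,X=cam('top');Z=X[...,2];t=sensors.get_obs()['eef_pos'];print(t.round(4))
hsv=cv2.cvtColor(c['color'],cv2.COLOR_RGB2HSV);H,S,V=[hsv[...,i].astype(int) for i in range(3)]
for k in comps((H<15)&(S>130)&(abs(X[...,0]-t[0])<.1)&(abs(X[...,1]-t[1])<.06)&(Z>.05),10): print(k[1][4],rect(X,k[0]))"
```

```text
time_s: 15.45
eef_pos: [0.5929, 0.1105, 0.1178]
eef_rot: [-0.028, 1.0, -0.0, -0.005]
contact_force: [0.3, -0.6, -4.6]
width: 0.622
finger_force: 56.3
tcp [593.3 109.8 118.2]
held orange 17580 ([585.5, 110.3, 142.5, 111.6, 68.2, 3.3], 16978)
foot ([536.8, 107.2, 31.0, 77.1, 6.9, -86.7], 1500)
dock ([592.5, 184.7, 30.2, 279.0, 163.9, -86.9], 33597)
[0.5936 0.1094 0.1185]
103 ([641.4, 93.3, 141.5, 28.2, 16.8, 88.0], 79)
321 ([540.9, 106.4, 142.0, 66.8, 21.2, -86.3], 270)
```

View pics/held.png

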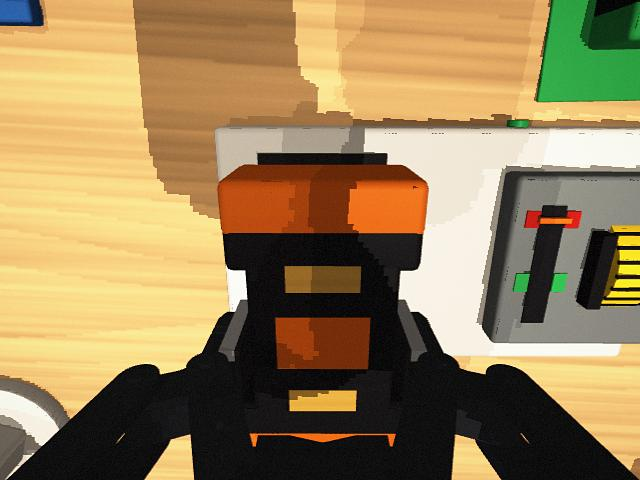

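The held pack hangs square: its near end shows at rows 165–235, with the footprint's near edge just above it at (322,158). I put the deck centre at about (597.8, 110.6).

```bash
python3 go.py 601,110.8,48,183.1; python3 -m inch '[{"ax":0,"ay":-0.5,"az":0,"tx":-7,"ty":1,"tz":20,"grip":40},{"ax":0,"ay":-0.5,"az":0,"tx":-7.5,"ty":1.2,"tz":45,"grip":40},{"ax":0,"ay":-0.5,"az":0,"tx":-7.5,"ty":1.2,"tz":65,"grip":40},{"ax":0,"ay":-0.5,"az":0,"tx":-7.5,"ty":1.2,"tz":70,"grip":40},{"ax":0,"ay":-0.5,"az":0,"tx":-7.5,"ty":1.2,"tz":70,"grip":40},{"ax":0,"ay":-0.5,"az":0,"tx":-7.5,"ty":1.2,"tz":70,"grip":40}]'
python3 go.py 601,110.8,42,183.1
```

```text
to (601.0, 110.8, 48.0, 183.1) t [-8.1  1.1 70.5] a [-0.  -0.5 -0.1] T 15.6
time_s: 16.05
eef_pos: [0.6014, 0.1111, 0.0499]
eef_rot: [-0.026, 1.0, -0.0, 0.001]
contact_force: [1.1, -0.1, -5.0]
width: 0.62
finger_force: 56.1
to (601.0, 110.8, 42.0, 183.1) t [ 0.4 -0.3  7.9] a [-0.   0.1 -0.1] T 16.1
```

```bash
python3 -m inch '[{"ax":0,"ay":0,"az":0,"tx":0.4,"ty":-0.3,"tz":4,"grip":40},{"ax":0,"ay":0,"az":0,"tx":0.4,"ty":-0.3,"tz":7,"grip":40},{"ax":0,"ay":0,"az":0,"tx":0.4,"ty":-0.3,"tz":8,"grip":40},{"ax":0,"ay":0,"az":0,"tx":0.4,"ty":-0.3,"tz":8,"grip":40}]'
python3 held.py
```

```text
time_s: 16.38
eef_pos: [0.6014, 0.1117, 0.0423]
eef_rot: [-0.027, 1.0, -0.0, 0.002]
contact_force: [0.1, -0.4, -4.9]
width: 0.618
finger_force: 56.3
tcp [601.4 111.7  42.3]
held orange 17532 ([593.1, 111.2, 66.5, 110.3, 68.2, 3.1], 16919)
foot ([568.9, 109.1, 31.0, 78.3, 70.7, -86.9], 3240)
dock ([594.4, 161.6, 30.2, 232.8, 163.5, -86.4], 67172)
```

```bash
python3 -m inch '[{"ax":0,"ay":0,"az":0,"tx":0,"ty":-0.6,"tz":0.7,"grip":40},{"ax":0,"ay":0,"az":0,"tx":0,"ty":-0.6,"tz":1.2,"grip":40},{"ax":0,"ay":0,"az":0,"tx":0,"ty":-0.6,"tz":1.2,"grip":40}]'
```

```text
time_s: 16.68
eef_pos: [0.6014, 0.1117, 0.0422]
eef_rot: [-0.027, 1.0, 0.0, 0.002]
contact_force: [-3.3, 1.6, 5.5]
width: 0.62
finger_force: 57.5
```

Seated; now release, rise, and go to pack B while measuring.

```bash
python3 -m inch '[{"ax":0,"ay":0,"az":0,"tx":0,"ty":0,"tz":-0.5,"grip":60},{"ax":0,"ay":0,"az":0,"tx":0,"ty":0,"tz":-0.5,"grip":85},{"ax":0,"ay":0,"az":0,"tx":0,"ty":0,"tz":-0.5,"grip":85},{"ax":0,"ay":0,"az":0,"tx":0,"ty":0,"tz":-0.5,"grip":85},{"ax":0,"ay":0,"az":0,"tx":0,"ty":0,"tz":-30,"grip":85},{"ax":0,"ay":0,"az":0,"tx":0,"ty":0,"tz":-70,"grip":85},{"ax":0,"ay":0,"az":0,"tx":0,"ty":0,"tz":-110,"grip":85},{"ax":0,"ay":0,"az":0,"tx":0,"ty":0,"tz":-110,"grip":85},{"ax":0,"ay":0,"az":0,"tx":0,"ty":0,"tz":-110,"grip":85}]'
cat > stack.py <<'E'
import sys
from see import *
zt=float(sys.argv[1])
b=(X[...,0]>.5)&(X[...,0]<.7)&(X[...,1]>.03)&(X[...,1]<.19)
print('stack top',rect(X,b&(abs(Z-zt)<.006)))
if len(sys.argv)>2:
    c,f,P,X=cam('top');Z=X[...,2];b=(X[...,0]>.5)&(X[...,0]<.7)&(X[...,1]>.03)&(X[...,1]<.19)
    m=b&(abs(Z-zt)<.006)
    if m.sum(): print('top cam',rect(X,m))
E
python3 stack.py .066
python3 go.py 584.2,-237.5,150,169.7
```

```text
time_s: 17.43
eef_pos: [0.6031, 0.1112, 0.1538]
eef_rot: [-0.027, 1.0, 0.0, 0.004]
contact_force: [-0.6, 1.3, -0.8]
width: 0.992
finger_force: 0.0
stack top ([598.1, 111.6, 66.4, 120.2, 68.6, 3.1], 16858)
to (584.2, -237.5, 150.0, 169.7) t [  36.1 -347.2    1.3] a [ 0.   0.2 13.4] T 17.5
```

```bash
python3 -m inch '[{"ax":0,"ay":0,"az":6,"tx":18,"ty":-174,"tz":0,"grip":85},{"ax":0,"ay":0,"az":6,"tx":18,"ty":-174,"tz":0,"grip":85},{"ax":0,"ay":0,"az":6,"tx":18,"ty":-174,"tz":0,"grip":85},{"ax":0,"ay":0,"az":6,"tx":18,"ty":-174,"tz":0,"grip":85},{"ax":0,"ay":0,"az":6,"tx":18,"ty":-174,"tz":0,"grip":85},{"ax":0,"ay":0,"az":13.4,"tx":36,"ty":-347,"tz":0,"grip":85},{"ax":0,"ay":0,"az":13.4,"tx":36,"ty":-347,"tz":0,"grip":85},{"ax":0,"ay":0,"az":13.4,"tx":36,"ty":-347,"tz":0,"grip":85},{"ax":0,"ay":0,"az":13.4,"tx":36,"ty":-347,"tz":0,"grip":85},{"ax":0,"ay":0,"az":13.4,"tx":36,"ty":-347,"tz":0,"grip":85},{"ax":0,"ay":0,"az":13.4,"tx":36,"ty":-347,"tz":0,"grip":85},{"ax":0,"ay":0,"az":13.4,"tx":36,"ty":-347,"tz":0,"grip":85}]'
python3 -c "
from see import *
b=(X[...,0]>.48)&(X[...,0]<.68)&(X[...,1]>-.32)&(X[...,1]<-.16)
r=rect(X,b&(Z>.03)&(Z<.045))[0];print(r)
import go;go.go(r[0]+2,r[1],8,180+r[5])
"
```

```text
time_s: 18.48
eef_pos: [0.5825, -0.2368, 0.1486]
eef_rot: [0.09, 0.996, 0.001, -0.001]
contact_force: [0.4, 0.0, 0.2]
width: 0.996
finger_force: 0.0
[583.6, -238.3, 36.4, 120.1, 68.5, -10.4]
to (585.6, -238.3, 8, 169.6) t [ -3.4  -2.2 141. ] a [ 0.1 -0.1  0.1] T 18.5
```

```bash
python3 -m inch '[{"ax":0,"ay":0,"az":0,"tx":-2,"ty":-2,"tz":35,"grip":85},{"ax":0,"ay":0,"az":0,"tx":-2,"ty":-2,"tz":70,"grip":85},{"ax":0,"ay":0,"az":0,"tx":-2,"ty":-2,"tz":105,"grip":85},{"ax":0,"ay":0,"az":0,"tx":-2,"ty":-2,"tz":130,"grip":85},{"ax":0,"ay":0,"az":0,"tx":-2,"ty":-2,"tz":139.5,"grip":85},{"ax":0,"ay":0,"az":0,"tx":-2,"ty":-2,"tz":139.5,"grip":85},{"ax":0,"ay":0,"az":0,"tx":-2,"ty":-2,"tz":139.5,"grip":50},{"ax":0,"ay":0,"az":0,"tx":-2,"ty":-2,"tz":139.5,"grip":40},{"ax":0,"ay":0,"az":0,"tx":-2,"ty":-2,"tz":139.5,"grip":40},{"ax":0,"ay":0,"az":0,"tx":-2,"ty":-2,"tz":139.5,"grip":40},{"ax":0,"ay":0,"az":0,"tx":-2,"ty":-2,"tz":139.5,"grip":40},{"ax":0,"ay":0,"az":0,"tx":-2,"ty":-2,"tz":139.5,"grip":40}]' 50
python3 -m inch '[{"ax":0,"ay":0,"az":0,"tx":0,"ty":0,"tz":-30,"grip":40},{"ax":0,"ay":0,"az":0,"tx":0,"ty":0,"tz":-70,"grip":40},{"ax":0,"ay":0,"az":0,"tx":0,"ty":0,"tz":-110,"grip":40},{"ax":0,"ay":0,"az":0,"tx":0,"ty":0,"tz":-140,"grip":40},{"ax":0,"ay":0,"az":0,"tx":0,"ty":0,"tz":-140,"grip":40},{"ax":0,"ay":0,"az":0,"tx":0,"ty":0,"tz":-140,"grip":40}]'
python3 go.py 600,112,150,183.1
```

```text
time_s: 19.53
eef_pos: [0.5872, -0.2402, 0.0137]
eef_rot: [0.09, 0.996, -0.0, 0.003]
contact_force: [1.0, 2.6, 6.6]
width: 0.621
finger_force: 55.7
time_s: 20.03
eef_pos: [0.5864, -0.2406, 0.1538]
eef_rot: [0.09, 0.996, -0.001, 0.003]
contact_force: [0.1, -0.0, -4.7]
width: 0.617
finger_force: 54.9
to (600.0, 112.0, 150.0, 183.1) t [ 49.8 349.4   2.8] a [ -0.1   0.4 -13.4] T 20.0
```

```bash
python3 -m inch '[{"ax":0,"ay":0,"az":-4,"tx":5,"ty":35,"tz":0,"grip":40},{"ax":0,"ay":0,"az":-6,"tx":25,"ty":175,"tz":0,"grip":40},{"ax":0,"ay":0,"az":-6,"tx":25,"ty":175,"tz":0,"grip":40},{"ax":0,"ay":0,"az":-6,"tx":25,"ty":175,"tz":0,"grip":40},{"ax":0,"ay":0,"az":-6,"tx":25,"ty":175,"tz":0,"grip":40},{"ax":0,"ay":0,"az":-10,"tx":50,"ty":310,"tz":0,"grip":40},{"ax":0,"ay":0,"az":-13.4,"tx":50,"ty":310,"tz":0,"grip":40},{"ax":0,"ay":0,"az":-13.4,"tx":50,"ty":310,"tz":0,"grip":40},{"ax":0,"ay":0,"az":-13.4,"tx":50,"ty":330,"tz":0,"grip":40},{"ax":0,"ay":0,"az":-13.4,"tx":50,"ty":349,"tz":0,"grip":40},{"ax":0,"ay":0,"az":-13.4,"tx":50,"ty":349,"tz":0,"grip":40},{"ax":0,"ay":0,"az":-13.4,"tx":50,"ty":349,"tz":0,"grip":40},{"ax":0,"ay":0,"az":-13.4,"tx":50,"ty":349,"tz":0,"grip":40}]'
cat > held.py <<'E'
import sys
from see import *
o=sensors.get_obs();t=np.array(o['eef_pos']);print('tcp',(t*1000).round(1))
E2=np.array([DX,[-DX[1],DX[0]]])   # dock axes
T0=np.array([.5981,.1114])         # stack centre
near=(np.abs(X[...,0]-t[0])<.085)&(np.abs(X[...,1]-t[1])<.06)
m=near&(Z>t[2]+.016)&(Z<t[2]+.045)&(H<15)&(S>150)&(V>60)
r=rect(X,m)[0];p=X[m];p=p[abs(p[:,2]-r[2]/1000)<.003]
n=(p[:,:2]-T0)@E2.T*1000
cx=np.percentile(n[:,0],.5)+60; cy=(np.percentile(n[:,1],.5)+np.percentile(n[:,1],99.5))/2
zt=np.median(p[:,2])*1000
print('held top z',zt.round(1),'yaw',r[5],'h',r[4],'centre rel stack in dock axes',cx.round(1),cy.round(1),'-> move tx %.1f ty %.1f tz(to surface %s) %.1f'%(cx,-cy,sys.argv[1],zt-36-float(sys.argv[1])))
E
python3 held.py 66; python3 go.py 600,112,80,183.1
```

```text
time_s: 21.12
eef_pos: [0.5971, 0.1122, 0.1491]
eef_rot: [-0.027, 1.0, -0.0, -0.001]
contact_force: [-0.4, -0.3, -3.0]
width: 0.623
finger_force: 55.1
tcp [597.4 111.7 149.5]
held top z 172.2 yaw 4.9 h 73.4 centre rel stack in dock axes -4.4 1.1 -> move tx -4.4 ty -1.1 tz(to surface 66) 70.2
to (600.0, 112.0, 80.0, 183.1) t [-2.7  0.2 69.5] a [-0.  -0.1 -0.1] T 21.2
```

```bash
python3 -m inch '[{"ax":0,"ay":0,"az":0,"tx":-4.4,"ty":0,"tz":20,"grip":40},{"ax":0,"ay":0,"az":0,"tx":-4.4,"ty":0,"tz":45,"grip":40},{"ax":0,"ay":0,"az":0,"tx":-4.4,"ty":0,"tz":60,"grip":40},{"ax":0,"ay":0,"az":0,"tx":-4.4,"ty":0,"tz":62,"grip":40},{"ax":0,"ay":0,"az":0,"tx":-4.4,"ty":0,"tz":62,"grip":40},{"ax":0,"ay":0,"az":0,"tx":-4.4,"ty":0,"tz":62,"grip":40}]'
python3 held.py 66; python3 -c "
from see import *
save(c,'held2.png')"
```

```text
time_s: 21.67
eef_pos: [0.6032, 0.112, 0.0896]
eef_rot: [-0.026, 1.0, -0.0, 0.001]
contact_force: [0.3, 0.2, -4.0]
width: 0.62
finger_force: 55.0
tcp [603.7 112.2  90.2]
held top z 112.5 yaw 3.2 h 68.0 centre rel stack in dock axes 1.6 0.6 -> move tx 1.6 ty -0.6 tz(to surface 66) 10.5
```

View pics/held2.png

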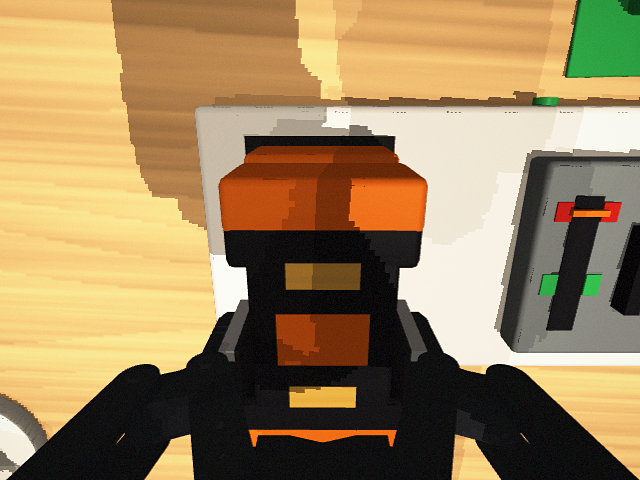

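The upper pack (row 230) lines up with the lower one (front end at row 150, centred at column 322). The pointer is still at OFF, at (590,213). I'll seat it with small corrections.

```bash
python3 -m inch '[{"ax":0,"ay":0,"az":0,"tx":1.3,"ty":-0.6,"tz":3,"grip":40},{"ax":0,"ay":0,"az":0,"tx":1.3,"ty":-0.6,"tz":6,"grip":40},{"ax":0,"ay":0,"az":0,"tx":1.3,"ty":-0.6,"tz":8.5,"grip":40},{"ax":0,"ay":0,"az":0,"tx":1.3,"ty":-0.6,"tz":9,"grip":40},{"ax":0,"ay":0,"az":0,"tx":1.3,"ty":-0.6,"tz":9,"grip":40}]'
python3 held.py 66
```

```text
time_s: 22.18
eef_pos: [0.6015, 0.1123, 0.0799]
eef_rot: [-0.027, 1.0, -0.0, 0.001]
contact_force: [0.5, -0.3, -4.1]
width: 0.62
finger_force: 55.1
tcp [601.5 112.3  79.9]
held top z 102.8 yaw 3.2 h 68.1 centre rel stack in dock axes -0.2 0.9 -> move tx -0.2 ty -0.9 tz(to surface 66) 0.8
```

```bash
python3 -m inch '[{"ax":0,"ay":0,"az":0,"tx":-0.2,"ty":-1,"tz":0,"grip":40},{"ax":0,"ay":0,"az":0,"tx":-0.2,"ty":-1,"tz":1,"grip":40},{"ax":0,"ay":0,"az":0,"tx":-0.2,"ty":-1,"tz":1.6,"grip":40},{"ax":0,"ay":0,"az":0,"tx":-0.2,"ty":-1,"tz":1.6,"grip":40}]'
python3 held.py 66
```

```text
time_s: 22.57
eef_pos: [0.6019, 0.1112, 0.0797]
eef_rot: [-0.027, 1.0, -0.0, 0.001]
contact_force: [-3.2, -0.1, 5.5]
width: 0.62
finger_force: 56.1
tcp [601.9 111.2  79.6]
held top z 102.5 yaw 3.3 h 68.2 centre rel stack in dock axes 0.2 -0.2 -> move tx 0.2 ty 0.2 tz(to surface 66) 0.5
```

```bash
python3 -m inch '[{"ax":0,"ay":0,"az":0,"tx":0,"ty":0,"tz":-0.5,"grip":60},{"ax":0,"ay":0,"az":0,"tx":0,"ty":0,"tz":-0.5,"grip":85},{"ax":0,"ay":0,"az":0,"tx":0,"ty":0,"tz":-0.5,"grip":85},{"ax":0,"ay":0,"az":0,"tx":0,"ty":0,"tz":-0.5,"grip":85},{"ax":0,"ay":0,"az":0,"tx":0,"ty":0,"tz":-30,"grip":85},{"ax":0,"ay":0,"az":0,"tx":0,"ty":0,"tz":-70,"grip":85},{"ax":0,"ay":0,"az":0,"tx":0,"ty":0,"tz":-90,"grip":85},{"ax":0,"ay":0,"az":0,"tx":0,"ty":0,"tz":-90,"grip":85},{"ax":0,"ay":0,"az":0,"tx":0,"ty":0,"tz":-90,"grip":85}]'
python3 stack.py .102
python3 go.py 415.5,-237,150,179
```

```text
time_s: 23.37
eef_pos: [0.6029, 0.1113, 0.17]
eef_rot: [-0.027, 1.0, 0.0, 0.003]
contact_force: [-0.0, 0.2, -0.4]
width: 0.997
finger_force: 0.0
stack top ([598.3, 111.2, 102.3, 120.7, 68.8, 3.1], 19616)
to (415.5, -237.0, 150.0, 179.0) t [ 204.9 -337.7   17.8] a [-0.   0.1  4.1] T 23.4
```

```bash
python3 -m inch '[{"ax":0,"ay":0,"az":2,"tx":18,"ty":-30,"tz":0,"grip":85},{"ax":0,"ay":0,"az":2,"tx":102,"ty":-169,"tz":0,"grip":85},{"ax":0,"ay":0,"az":2,"tx":102,"ty":-169,"tz":0,"grip":85},{"ax":0,"ay":0,"az":2,"tx":102,"ty":-169,"tz":0,"grip":85},{"ax":0,"ay":0,"az":2,"tx":102,"ty":-169,"tz":0,"grip":85},{"ax":0,"ay":0,"az":4.1,"tx":205,"ty":-338,"tz":18,"grip":85},{"ax":0,"ay":0,"az":4.1,"tx":205,"ty":-338,"tz":18,"grip":85},{"ax":0,"ay":0,"az":4.1,"tx":205,"ty":-338,"tz":18,"grip":85},{"ax":0,"ay":0,"az":4.1,"tx":205,"ty":-338,"tz":18,"grip":85},{"ax":0,"ay":0,"az":4.1,"tx":205,"ty":-338,"tz":18,"grip":85},{"ax":0,"ay":0,"az":4.1,"tx":205,"ty":-338,"tz":18,"grip":85},{"ax":0,"ay":0,"az":4.1,"tx":205,"ty":-338,"tz":18,"grip":85},{"ax":0,"ay":0,"az":4.1,"tx":205,"ty":-338,"tz":18,"grip":85}]'
python3 -c "
from see import *
b=(X[...,0]>.31)&(X[...,0]<.51)&(X[...,1]>-.32)&(X[...,1]<-.16)
r=rect(X,b&(Z>.03)&(Z<.045))[0];print(r)
import go;go.go(r[0]+2,r[1],8,180+r[5])
"
```

```text
time_s: 24.5
eef_pos: [0.4145, -0.2367, 0.1488]
eef_rot: [0.009, 1.0, 0.001, -0.0]
contact_force: [-0.3, 0.5, -0.2]
width: 0.995
finger_force: 0.0
[415.1, -238.2, 36.3, 120.0, 68.5, -1.2]
to (417.1, -238.2, 8, 178.8) t [ -2.1  -2.1 141.1] a [0.1 0.  0.2] T 24.6
```

```bash
python3 -m inch '[{"ax":0,"ay":0,"az":0.2,"tx":-2,"ty":-2,"tz":35,"grip":85},{"ax":0,"ay":0,"az":0.2,"tx":-2,"ty":-2,"tz":70,"grip":85},{"ax":0,"ay":0,"az":0.2,"tx":-2,"ty":-2,"tz":105,"grip":85},{"ax":0,"ay":0,"az":0.2,"tx":-2,"ty":-2,"tz":130,"grip":85},{"ax":0,"ay":0,"az":0.2,"tx":-2,"ty":-2,"tz":139.5,"grip":85},{"ax":0,"ay":0,"az":0.2,"tx":-2,"ty":-2,"tz":139.5,"grip":85},{"ax":0,"ay":0,"az":0.2,"tx":-2,"ty":-2,"tz":139.5,"grip":50},{"ax":0,"ay":0,"az":0.2,"tx":-2,"ty":-2,"tz":139.5,"grip":40},{"ax":0,"ay":0,"az":0.2,"tx":-2,"ty":-2,"tz":139.5,"grip":40},{"ax":0,"ay":0,"az":0.2,"tx":-2,"ty":-2,"tz":139.5,"grip":40},{"ax":0,"ay":0,"az":0.2,"tx":-2,"ty":-2,"tz":139.5,"grip":40},{"ax":0,"ay":0,"az":0.2,"tx":-2,"ty":-2,"tz":139.5,"grip":40}]' 50
python3 -m inch '[{"ax":0,"ay":0,"az":0,"tx":0,"ty":0,"tz":-30,"grip":40},{"ax":0,"ay":0,"az":0,"tx":0,"ty":0,"tz":-70,"grip":40},{"ax":0,"ay":0,"az":0,"tx":0,"ty":0,"tz":-110,"grip":40},{"ax":0,"ay":0,"az":0,"tx":0,"ty":0,"tz":-150,"grip":40},{"ax":0,"ay":0,"az":0,"tx":0,"ty":0,"tz":-170,"grip":40},{"ax":0,"ay":0,"az":0,"tx":0,"ty":0,"tz":-170,"grip":40}]'
python3 go.py 601,112,175,183.1
```

```text
time_s: 25.55
eef_pos: [0.4191, -0.2399, 0.0125]
eef_rot: [0.01, 1.0, -0.001, 0.003]
contact_force: [0.7, 3.0, 6.6]
width: 0.624
finger_force: 54.4
time_s: 26.05
eef_pos: [0.4197, -0.2416, 0.1864]
eef_rot: [0.011, 1.0, -0.003, 0.005]
contact_force: [0.5, -1.1, -4.7]
width: 0.619
finger_force: 56.8
to (601.0, 112.0, 175.0, 183.1) t [-173.7  357.4   10.7] a [-0.4  0.6 -4.3] T 26.1
```

```bash
python3 -m inch '[{"ax":0,"ay":0,"az":-2,"tx":-16,"ty":32,"tz":0,"grip":40},{"ax":0,"ay":0,"az":-4,"tx":-155,"ty":318,"tz":0,"grip":40},{"ax":0,"ay":0,"az":-4,"tx":-155,"ty":318,"tz":0,"grip":40},{"ax":0,"ay":0,"az":-4,"tx":-155,"ty":318,"tz":0,"grip":40},{"ax":0,"ay":0,"az":-4,"tx":-155,"ty":318,"tz":0,"grip":40},{"ax":0,"ay":0,"az":-4,"tx":-155,"ty":318,"tz":0,"grip":40},{"ax":0,"ay":0,"az":-4,"tx":-155,"ty":318,"tz":0,"grip":40},{"ax":0,"ay":0,"az":-4,"tx":-155,"ty":318,"tz":0,"grip":40},{"ax":0,"ay":0,"az":-4.3,"tx":-155,"ty":318,"tz":0,"grip":40},{"ax":0,"ay":0.5,"az":-4.3,"tx":-165,"ty":340,"tz":5,"grip":40},{"ax":0,"ay":0.5,"az":-4.3,"tx":-174,"ty":357,"tz":10,"grip":40},{"ax":0,"ay":0.5,"az":-4.3,"tx":-174,"ty":357,"tz":10,"grip":40},{"ax":0,"ay":0.5,"az":-4.3,"tx":-174,"ty":357,"tz":10,"grip":40},{"ax":0,"ay":0.5,"az":-4.3,"tx":-174,"ty":357,"tz":10,"grip":40}]'
python3 held.py 102; python3 go.py 602,111.5,125,183.1
```

```text
time_s: 27.22
eef_pos: [0.5974, 0.1135, 0.1692]
eef_rot: [-0.027, 1.0, -0.0, -0.005]
contact_force: [-0.3, 0.1, -4.4]
width: 0.62
finger_force: 56.6
tcp [597.7 113.1 169.8]
held top z 193.5 yaw 3.8 h 73.8 centre rel stack in dock axes -3.9 2.3 -> move tx -3.9 ty -2.3 tz(to surface 102) 55.5
to (602.0, 111.5, 125.0, 183.1) t [-4.7 -1.8 44.8] a [-0.  -0.5 -0. ] T 27.3
```

```bash
python3 -m inch '[{"ax":0,"ay":-0.5,"az":0,"tx":-4,"ty":-1.8,"tz":20,"grip":40},{"ax":0,"ay":-0.5,"az":0,"tx":-4,"ty":-1.8,"tz":40,"grip":40},{"ax":0,"ay":-0.5,"az":0,"tx":-4,"ty":-1.8,"tz":49,"grip":40},{"ax":0,"ay":-0.5,"az":0,"tx":-4,"ty":-1.8,"tz":49,"grip":40},{"ax":0,"ay":-0.5,"az":0,"tx":-4,"ty":-1.8,"tz":49,"grip":40},{"ax":0,"ay":-0.5,"az":0,"tx":-4,"ty":-1.8,"tz":49,"grip":40}]'
python3 held.py 102; python3 go.py 602,111.5,125,183.1
```

```text
time_s: 27.77
eef_pos: [0.603, 0.1119, 0.123]
eef_rot: [-0.027, 1.0, 0.0, 0.002]
contact_force: [0.6, -0.5, -4.3]
width: 0.623
finger_force: 56.5
tcp [603.2 112.1 123.2]
held top z 146.9 yaw 6.2 h 72.1 centre rel stack in dock axes 1.3 0.5 -> move tx 1.3 ty -0.5 tz(to surface 102) 8.9
to (602.0, 111.5, 125.0, 183.1) t [ 1.3 -0.5 -1.8] a [ 0.   0.2 -0. ] T 27.8
```

```bash
cat >> held.py <<'E'
ys=np.arange(-28,29,4);xm=[np.percentile(n[abs(n[:,1]-cy-y)<2,0],1) for y in ys]
print('front-edge yaw err deg',np.degrees(-np.polyfit(ys,xm,1)[0]).round(2))
E
python3 -m inch '[{"ax":0,"ay":0,"az":0,"tx":1.3,"ty":-0.5,"tz":3,"grip":40},{"ax":0,"ay":0,"az":0,"tx":1.3,"ty":-0.5,"tz":6,"grip":40},{"ax":0,"ay":0,"az":0,"tx":1.3,"ty":-0.5,"tz":7.5,"grip":40},{"ax":0,"ay":0,"az":0,"tx":1.3,"ty":-0.5,"tz":7.5,"grip":40},{"ax":0,"ay":0,"az":0,"tx":1.3,"ty":-0.5,"tz":7.5,"grip":40}]'
python3 held.py 102
```

```text
time_s: 28.23
eef_pos: [0.6012, 0.1118, 0.1146]
eef_rot: [-0.027, 1.0, 0.0, 0.001]
contact_force: [-0.4, 0.0, -1.1]
width: 0.619
finger_force: 57.0
tcp [601.2 111.7 114.6]
held top z 138.5 yaw 3.1 h 68.3 centre rel stack in dock axes -0.5 0.5 -> move tx -0.5 ty -0.5 tz(to surface 102) 0.5
front-edge yaw err deg -0.09
```

```bash
python3 -m inch '[{"ax":0,"ay":0,"az":0,"tx":-0.5,"ty":-0.5,"tz":-0.8,"grip":40},{"ax":0,"ay":0,"az":0,"tx":-0.5,"ty":-0.5,"tz":-0.8,"grip":40},{"ax":0,"ay":0,"az":0,"tx":-0.5,"ty":-0.5,"tz":0.8,"grip":40},{"ax":0,"ay":0,"az":0,"tx":-0.5,"ty":-0.5,"tz":0.8,"grip":40}]'
python3 held.py 102
python3 -m inch '[{"ax":0,"ay":0,"az":0,"tx":0,"ty":0,"tz":-0.3,"grip":60},{"ax":0,"ay":0,"az":0,"tx":0,"ty":0,"tz":-0.5,"grip":85},{"ax":0,"ay":0,"az":0,"tx":0,"ty":0,"tz":-0.5,"grip":85},{"ax":0,"ay":0,"az":0,"tx":0,"ty":0,"tz":-0.5,"grip":85},{"ax":0,"ay":0,"az":0,"tx":0,"ty":0,"tz":-30,"grip":85},{"ax":0,"ay":0,"az":0,"tx":0,"ty":0,"tz":-70,"grip":85},{"ax":0,"ay":0,"az":0,"tx":0,"ty":0,"tz":-80,"grip":85},{"ax":0,"ay":0,"az":0,"tx":0,"ty":0,"tz":-80,"grip":85}]'
python3 stack.py .138
python3 go.py 422.5,-368.5,150,183.1
python3 -c "
from h import *
c,*_=cam('top');save(c,'top2.png')"
```

```text
time_s: 28.62
eef_pos: [0.6018, 0.1113, 0.1146]
eef_rot: [-0.027, 1.0, 0.0, 0.001]
contact_force: [-3.1, 0.6, 3.5]
width: 0.623
finger_force: 57.5
tcp [601.8 111.3 114.6]
held top z 138.5 yaw 3.2 h 68.1 centre rel stack in dock axes 0.1 -0.0 -> move tx 0.1 ty 0.0 tz(to surface 102) 0.5
front-edge yaw err deg -0.09
time_s: 29.33
eef_pos: [0.6042, 0.1115, 0.198]
eef_rot: [-0.027, 1.0, 0.0, 0.005]
contact_force: [-0.6, -0.2, 0.2]
width: 0.995
finger_force: 0.0
stack top ([597.9, 111.3, 138.4, 120.0, 69.0, 3.0], 20992)
to (422.5, -368.5, 150.0, 183.1) t [ 206.5 -469.4   44.2] a [ 0.   0.4 -0. ] T 29.4
```

View pics/top2.png

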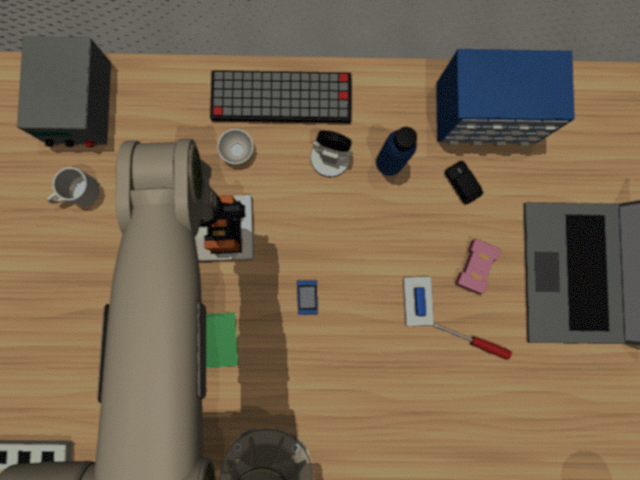

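Top view: the stack stands on the dock, no orange pack is left on the table, and the desk robot and other bystanders are untouched. The cap is at (418,300).

```bash
python3 -m inch '[{"ax":0,"ay":0,"az":0,"tx":17,"ty":-38,"tz":0,"grip":85},{"ax":0,"ay":0,"az":0,"tx":34,"ty":-76,"tz":0,"grip":85},{"ax":0,"ay":0,"az":0,"tx":100,"ty":-230,"tz":0,"grip":85},{"ax":0,"ay":0,"az":0,"tx":100,"ty":-230,"tz":0,"grip":85},{"ax":0,"ay":0,"az":0,"tx":100,"ty":-230,"tz":0,"grip":85},{"ax":0,"ay":0,"az":0,"tx":100,"ty":-230,"tz":0,"grip":85},{"ax":0,"ay":0.4,"az":0,"tx":206,"ty":-469,"tz":44,"grip":85},{"ax":0,"ay":0.4,"az":0,"tx":206,"ty":-469,"tz":44,"grip":85},{"ax":0,"ay":0.4,"az":0,"tx":206,"ty":-469,"tz":44,"grip":85},{"ax":0,"ay":0.4,"az":0,"tx":206,"ty":-469,"tz":44,"grip":85},{"ax":0,"ay":0.4,"az":0,"tx":206,"ty":-469,"tz":44,"grip":85},{"ax":0,"ay":0.4,"az":0,"tx":206,"ty":-469,"tz":44,"grip":85},{"ax":0,"ay":0.4,"az":0,"tx":206,"ty":-469,"tz":44,"grip":85},{"ax":0,"ay":0.4,"az":0,"tx":206,"ty":-469,"tz":44,"grip":85},{"ax":0,"ay":0.4,"az":0,"tx":206,"ty":-469,"tz":44,"grip":85},{"ax":0,"ay":0.4,"az":0,"tx":206,"ty":-469,"tz":44,"grip":85}]'
python3 -c "
from see import *
b=(X[...,0]>.33)&(X[...,0]<.51)&(X[...,1]>-.43)&(X[...,1]<-.3)
r=rect(X,b&(Z>.037)&(Z<.047))[0];print(r)
print(rect(X,b&(abs(Z-.016)<.004)&(S<60)&(V>100)))
import go;go.go(r[0]+2,r[1],19,180+r[5])
"
```

```text
time_s: 30.77
eef_pos: [0.4208, -0.3669, 0.1479]
eef_rot: [-0.027, 1.0, 0.001, -0.003]
contact_force: [0.1, 0.5, 0.8]
width: 0.991
finger_force: 0.0
[421.8, -368.9, 42.0, 69.5, 23.9, 2.6]
([417.4, -380.8, 16.2, 129.4, 90.1, 3.3], 9512)
to (423.8, -368.9, 19, 182.6) t [ -3.2  -2.6 129.3] a [ 0.1 -0.3  0.6] T 30.8
```

```bash
python3 -m inch '[{"ax":0,"ay":-0.2,"az":0.4,"tx":-2.5,"ty":-2.6,"tz":35,"grip":85},{"ax":0,"ay":-0.2,"az":0.4,"tx":-2.5,"ty":-2.6,"tz":70,"grip":85},{"ax":0,"ay":-0.2,"az":0.4,"tx":-2.5,"ty":-2.6,"tz":105,"grip":85},{"ax":0,"ay":-0.2,"az":0.4,"tx":-2.5,"ty":-2.6,"tz":126,"grip":60},{"ax":0,"ay":-0.2,"az":0.4,"tx":-2.5,"ty":-2.6,"tz":126,"grip":50},{"ax":0,"ay":-0.2,"az":0.4,"tx":-2.5,"ty":-2.6,"tz":126,"grip":35},{"ax":0,"ay":-0.2,"az":0.4,"tx":-2.5,"ty":-2.6,"tz":126,"grip":15},{"ax":0,"ay":-0.2,"az":0.4,"tx":-2.5,"ty":-2.6,"tz":126,"grip":10},{"ax":0,"ay":-0.2,"az":0.4,"tx":-2.5,"ty":-2.6,"tz":126,"grip":10},{"ax":0,"ay":-0.2,"az":0.4,"tx":-2.5,"ty":-2.6,"tz":126,"grip":10},{"ax":0,"ay":-0.2,"az":0.4,"tx":-2.5,"ty":-2.6,"tz":126,"grip":10},{"ax":0,"ay":-0.2,"az":0.4,"tx":-2.5,"ty":-2.6,"tz":126,"grip":10}]' 40
python3 -m inch '[{"ax":0,"ay":0,"az":0,"tx":0,"ty":0,"tz":-20,"grip":10},{"ax":0,"ay":0,"az":0,"tx":0,"ty":0,"tz":-60,"grip":10},{"ax":0,"ay":0,"az":0,"tx":0,"ty":0,"tz":-100,"grip":10},{"ax":0,"ay":0,"az":0,"tx":0,"ty":0,"tz":-140,"grip":10},{"ax":0,"ay":0,"az":0,"tx":0,"ty":0,"tz":-180,"grip":10},{"ax":0,"ay":0,"az":0,"tx":0,"ty":0,"tz":-190,"grip":10},{"ax":0,"ay":0,"az":0,"tx":0,"ty":0,"tz":-190,"grip":10}]'
python3 go.py 600,111.5,205,183.1
```

```text
time_s: 31.82
eef_pos: [0.4249, -0.3718, 0.0255]
eef_rot: [-0.024, 1.0, -0.001, 0.001]
contact_force: [1.3, 1.8, 7.0]
width: 0.27
finger_force: 41.1
time_s: 32.4
eef_pos: [0.4252, -0.3728, 0.2182]
eef_rot: [-0.024, 1.0, -0.004, 0.002]
contact_force: [0.5, -0.2, -0.8]
width: 0.269
finger_force: 40.1
to (600.0, 111.5, 205.0, 183.1) t [-197.3  475.6   10.5] a [-0.4  0.2 -0.4] T 32.4
```

```bash
python3 -m inch '[{"ax":0,"ay":0,"az":0,"tx":-14,"ty":34,"tz":0,"grip":10},{"ax":0,"ay":0,"az":0,"tx":-100,"ty":240,"tz":0,"grip":10},{"ax":0,"ay":0,"az":0,"tx":-100,"ty":240,"tz":0,"grip":10},{"ax":0,"ay":0,"az":0,"tx":-100,"ty":240,"tz":0,"grip":10},{"ax":0,"ay":0,"az":0,"tx":-100,"ty":240,"tz":0,"grip":10},{"ax":0,"ay":0,"az":0,"tx":-100,"ty":240,"tz":0,"grip":10},{"ax":0,"ay":0,"az":0,"tx":-180,"ty":432,"tz":0,"grip":10},{"ax":0,"ay":0,"az":0,"tx":-180,"ty":432,"tz":0,"grip":10},{"ax":0,"ay":0,"az":0,"tx":-180,"ty":432,"tz":0,"grip":10},{"ax":0,"ay":0,"az":0,"tx":-180,"ty":432,"tz":0,"grip":10},{"ax":0,"ay":0,"az":0,"tx":-180,"ty":432,"tz":0,"grip":10},{"ax":0,"ay":0,"az":0,"tx":-190,"ty":455,"tz":5,"grip":10},{"ax":0,"ay":0,"az":-0.4,"tx":-197,"ty":475,"tz":10,"grip":10},{"ax":0,"ay":0,"az":-0.4,"tx":-197,"ty":475,"tz":10,"grip":10},{"ax":0,"ay":0,"az":-0.4,"tx":-197,"ty":475,"tz":10,"grip":10},{"ax":0,"ay":0,"az":-0.4,"tx":-197,"ty":475,"tz":10,"grip":10}]'
python3 go.py 601,111.4,170,183.1
python3 -c "
from see import *
save(c,'cap1.png')
t=np.array(sensors.get_obs()['eef_pos']);print(t)
near=(np.abs(X[...,0]-t[0])<.085)&(np.abs(X[...,1]-t[1])<.06)&(Z>t[2]-.02)&(Z<t[2]+.005)
print('plate',rect(X,near&(S<70)))
"
```

```text
time_s: 33.73
eef_pos: [0.5969, 0.1126, 0.2012]
eef_rot: [-0.027, 1.0, -0.0, -0.002]
contact_force: [-0.3, -0.0, -1.0]
width: 0.272
finger_force: 40.1
to (601.0, 111.4, 170.0, 183.1) t [-4.1 -1.4 31.2] a [-0.  -0.3 -0. ] T 33.7
[0.59718367 0.11209364 0.20180907]
plate ([594.4, 112.9, 192.1, 119.9, 68.1, 2.7], 17946)
```

View pics/cap1.png

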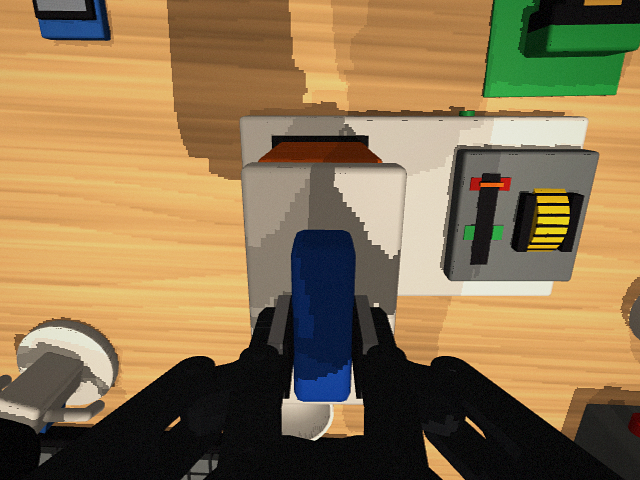

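The cap is held square (plate 120 x 68 mm, front edge at row 165, column 322), and the pointer is still at OFF, at (490,184).

```bash
python3 -m inch '[{"ax":0,"ay":-0.3,"az":0,"tx":-3.5,"ty":-1.4,"tz":15,"grip":10},{"ax":0,"ay":-0.3,"az":0,"tx":-3.5,"ty":-1.4,"tz":28,"grip":10},{"ax":0,"ay":-0.3,"az":0,"tx":-3.5,"ty":-1.4,"tz":33,"grip":10},{"ax":0,"ay":-0.3,"az":0,"tx":-3.5,"ty":-1.4,"tz":33,"grip":10},{"ax":0,"ay":-0.3,"az":0,"tx":-3.5,"ty":-1.4,"tz":33,"grip":10}]'
cat > cap.py <<'E'
from see import *
t=np.array(sensors.get_obs()['eef_pos'])
near=(np.abs(X[...,0]-t[0])<.085)&(np.abs(X[...,1]-t[1])<.06)&(Z>t[2]-.018)&(Z<t[2]+.005)
r=rect(X,near&(S<70))[0];print('plate',r)
E2=np.array([DX,[-DX[1],DX[0]]]);d=E2@(np.array(r[:2])-[597.9,111.3])
print('tx %.1f ty %.1f tz %.1f yaw err %.1f'%(d[0],-d[1],r[2]-16-138.4,r[5]-3.1))
E
python3 cap.py
```

```text
time_s: 34.2
eef_pos: [0.6012, 0.1109, 0.1699]
eef_rot: [-0.026, 1.0, 0.0, 0.001]
contact_force: [-0.8, -0.4, -0.9]
width: 0.274
finger_force: 40.2
plate [598.9, 111.1, 160.5, 120.3, 68.5, 2.6]
tx 1.0 ty 0.3 tz 6.1 yaw err -0.5
```

```bash
python3 -m inch '[{"ax":0,"ay":0,"az":-0.4,"tx":0.8,"ty":0.3,"tz":3,"grip":10},{"ax":0,"ay":0,"az":-0.4,"tx":0.8,"ty":0.3,"tz":5,"grip":10},{"ax":0,"ay":0,"az":-0.4,"tx":0.8,"ty":0.3,"tz":5.6,"grip":10},{"ax":0,"ay":0,"az":-0.4,"tx":0.8,"ty":0.3,"tz":5.6,"grip":10}]'
python3 cap.py
```

```text
time_s: 34.58
eef_pos: [0.6006, 0.1122, 0.1641]
eef_rot: [-0.031, 1.0, 0.0, 0.002]
contact_force: [-0.5, -0.4, -1.6]
width: 0.273
finger_force: 40.2
plate [598.0, 112.4, 154.7, 119.7, 68.4, 3.3]
tx 0.2 ty -1.1 tz 0.3 yaw err 0.2
```

```bash
python3 -m inch '[{"ax":0,"ay":0,"az":0,"tx":0.1,"ty":-1,"tz":0,"grip":10},{"ax":0,"ay":0,"az":0,"tx":0.1,"ty":-1,"tz":0.6,"grip":10},{"ax":0,"ay":0,"az":0,"tx":0.1,"ty":-1,"tz":1.1,"grip":10},{"ax":0,"ay":0,"az":0,"tx":0.1,"ty":-1,"tz":1.1,"grip":10}]'
python3 cap.py
```

```text
time_s: 34.97
eef_pos: [0.6008, 0.1112, 0.1635]
eef_rot: [-0.031, 1.0, 0.0, 0.002]
contact_force: [-0.4, -0.4, 2.3]
width: 0.268
finger_force: 40.4
plate [598.2, 111.2, 154.2, 119.7, 68.4, 3.1]
tx 0.3 ty 0.1 tz -0.2 yaw err 0.0
```

```bash
python3 -m inch '[{"ax":0,"ay":0,"az":0,"tx":0,"ty":0,"tz":-0.3,"grip":30},{"ax":0,"ay":0,"az":0,"tx":0,"ty":0,"tz":-0.5,"grip":45},{"ax":0,"ay":0,"az":0,"tx":0,"ty":0,"tz":-0.5,"grip":60},{"ax":0,"ay":0,"az":0,"tx":0,"ty":0,"tz":-0.5,"grip":60},{"ax":0,"ay":0,"az":0,"tx":0,"ty":0,"tz":-30,"grip":60},{"ax":0,"ay":0,"az":0,"tx":0,"ty":0,"tz":-60,"grip":60},{"ax":0,"ay":0,"az":0,"tx":0,"ty":0,"tz":-75,"grip":60},{"ax":0,"ay":0,"az":0,"tx":0,"ty":0,"tz":-75,"grip":60}]'
python3 stack.py .154
python3 -c "
from h import *
c,f,P,X=cam('top');Z=X[...,2];hsv=cv2.cvtColor(c['color'],cv2.COLOR_RGB2HSV);H,S,V=[hsv[...,i].astype(int) for i in range(3)]
b=(X[...,0]>.28)&(X[...,0]<.53)&(X[...,1]>.1)&(X[...,1]<.42)
for k in comps(b&(Z>.025)&(Z<.045),30): print(rect(X,k[0]))"
python3 go.py 578,290.5,200,183.1
```

```text
time_s: 35.68
eef_pos: [0.6024, 0.1113, 0.2425]
eef_rot: [-0.031, 1.0, 0.0, 0.005]
contact_force: [0.5, 0.0, 1.4]
width: 0.697
finger_force: 0.0
stack top ([598.2, 111.2, 154.2, 119.7, 68.2, 3.2], 13558)
([522.6, 144.6, 29.7, 88.1, 12.7, -89.2], 181)
to (578.0, 290.5, 200.0, 183.1) t [ 12.  180.4  38.4] a [0.  0.3 0.4] T 35.8
```

```bash
python3 -m inch '[{"ax":0,"ay":0,"az":0,"tx":12,"ty":40,"tz":0,"grip":0},{"ax":0,"ay":0,"az":0,"tx":12,"ty":80,"tz":0,"grip":0},{"ax":0,"ay":0,"az":0,"tx":12,"ty":120,"tz":0,"grip":0},{"ax":0,"ay":0,"az":0.3,"tx":12,"ty":160,"tz":10,"grip":0},{"ax":0,"ay":0,"az":0.3,"tx":12,"ty":180,"tz":30,"grip":0},{"ax":0,"ay":0,"az":0.3,"tx":12,"ty":180,"tz":38,"grip":0},{"ax":0,"ay":0,"az":0.3,"tx":12,"ty":180,"tz":38,"grip":0},{"ax":0,"ay":0,"az":0.3,"tx":12,"ty":180,"tz":38,"grip":0}]'
python3 -c "
from h import *
c,f,P,X=needle()
Z=X[...,2]
hsv=cv2.cvtColor(c['color'],cv2.COLOR_RGB2HSV);H,S,V=[hsv[...,i].astype(int) for i in range(3)]
b=(X[...,0]>.25)&(X[...,0]<.51)&(X[...,1]>.16)&(X[...,1]<.42)
print('full(wrist)',rect(X,b&(Z>.03)&(Z<.045)))
c,f,P,X=cam('scene');Z=X[...,2]
b=(X[...,0]>.25)&(X[...,0]<.51)&(X[...,1]>.1)&(X[...,1]<.42)
print('full(scene)',rect(X,b&(Z>.03)&(Z<.045)))
save(c,'scene2.png')
"
python3 go.py 579,290.5,70,183.1
```

```text
time_s: 36.45
eef_pos: [0.5764, 0.2893, 0.1981]
eef_rot: [-0.028, 1.0, -0.001, -0.0]
contact_force: [-0.3, -0.7, 0.2]
width: 0.0
finger_force: 0.0
needle-charge along dock x (mm): -39.7 vs off 0.6
{'red': (239, array([561.3, 241.5]), array([561.2, 241.4])), 'orange': (68, array([561.9, 241.1]), array([561.9, 241.2])), 'green': (262, array([601.5, 243.8]), array([601.6, 243.6]))}
full(wrist) ([438.6, 340.8, 39.3, 68.6, 42.0, -86.3], 5929)
full(scene) ([403.0, 339.1, 38.1, 121.6, 74.4, 4.6], 716)
to (579.0, 290.5, 70.0, 183.1) t [ -0.8   1.6 130.2] a [-0.   0.2  0. ] T 36.5
```

View pics/scene2.png

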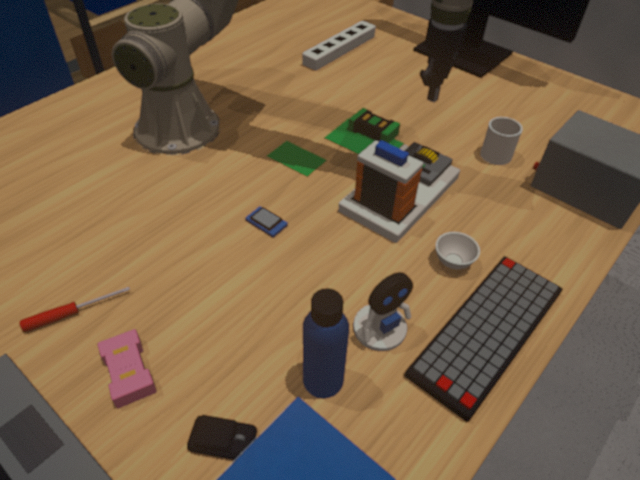

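The scene view shows the cap squarely on the three-pack column, but the green pack (375,124) has been knocked about 45 mm sideways. It now hangs off the mat's edge, so I'll put it back before rolling the wheel.

```bash
python3 go.py 403,339,160,184; python3 -m inch '[{"ax":0,"ay":0,"az":0,"tx":40,"ty":5,"tz":0,"grip":85},{"ax":0,"ay":0,"az":0,"tx":80,"ty":15,"tz":0,"grip":85},{"ax":0,"ay":0,"az":-0.5,"tx":120,"ty":30,"tz":20,"grip":85},{"ax":0,"ay":0,"az":-0.9,"tx":155,"ty":40,"tz":30,"grip":85},{"ax":0,"ay":0,"az":-0.9,"tx":173,"ty":43,"tz":38,"grip":85},{"ax":0,"ay":0,"az":-0.9,"tx":173,"ty":43,"tz":38,"grip":85},{"ax":0,"ay":0,"az":-0.9,"tx":173,"ty":43,"tz":38,"grip":85},{"ax":0,"ay":0,"az":-0.9,"tx":173,"ty":43,"tz":38,"grip":85}]'
python3 -c "
from see import *
b=(X[...,0]>.28)&(X[...,0]<.49)&(X[...,1]>.25)&(X[...,1]<.43)
r=rect(X,b&(Z>.03)&(Z<.045))[0];print(r)
import go;go.go(r[0]+2,r[1],12,180+r[5])
"
```

```text
to (403.0, 339.0, 160.0, 184.0) t [172.   59.6  39.6] a [-0.   0.2 -0.9] T 36.5
time_s: 37.22
eef_pos: [0.4043, 0.3232, 0.1629]
eef_rot: [-0.035, 0.999, 0.001, 0.003]
contact_force: [-0.2, -0.0, -0.5]
width: 0.998
finger_force: 0.0
[398.8, 338.1, 39.3, 120.2, 68.7, 4.1]
to (400.8, 338.1, 12, 184.1) t [  3.9  14.9 150.8] a [ 0.1  0.4 -0.1] T 37.3
```

```bash
python3 -m inch '[{"ax":0,"ay":0.3,"az":0,"tx":4,"ty":15,"tz":35,"grip":85},{"ax":0,"ay":0.3,"az":0,"tx":4,"ty":15,"tz":70,"grip":85},{"ax":0,"ay":0.3,"az":0,"tx":4,"ty":15,"tz":105,"grip":85},{"ax":0,"ay":0.3,"az":0,"tx":4,"ty":15,"tz":135,"grip":85},{"ax":0,"ay":0.3,"az":0,"tx":4,"ty":15,"tz":149,"grip":85},{"ax":0,"ay":0.3,"az":0,"tx":4,"ty":15,"tz":149,"grip":85},{"ax":0,"ay":0.3,"az":0,"tx":4,"ty":15,"tz":149,"grip":50},{"ax":0,"ay":0.3,"az":0,"tx":4,"ty":15,"tz":149,"grip":40},{"ax":0,"ay":0.3,"az":0,"tx":4,"ty":15,"tz":149,"grip":40},{"ax":0,"ay":0.3,"az":0,"tx":4,"ty":15,"tz":149,"grip":40},{"ax":0,"ay":0.3,"az":0,"tx":4,"ty":15,"tz":149,"grip":40},{"ax":0,"ay":0.3,"az":0,"tx":4,"ty":15,"tz":149,"grip":40}]' 50
python3 -m inch '[{"ax":0,"ay":0,"az":0,"tx":0,"ty":0,"tz":-10,"grip":40},{"ax":0,"ay":0,"az":0,"tx":-2,"ty":-10,"tz":-20,"grip":40},{"ax":0,"ay":0,"az":0,"tx":-4,"ty":-30,"tz":-20,"grip":40},{"ax":0,"ay":0,"az":0,"tx":-4,"ty":-45,"tz":-20,"grip":40},{"ax":0,"ay":0,"az":0,"tx":-4,"ty":-45,"tz":-20,"grip":40},{"ax":0,"ay":0,"az":0,"tx":-4,"ty":-45,"tz":-20,"grip":40}]'
python3 go.py 405.7,293.3,17,184
```

```text
time_s: 38.27
eef_pos: [0.4001, 0.3389, 0.0145]
eef_rot: [-0.036, 0.999, 0.001, 0.001]
contact_force: [1.4, -1.5, 6.3]
width: 0.622
finger_force: 54.8
time_s: 38.77
eef_pos: [0.405, 0.2926, 0.0329]
eef_rot: [-0.035, 0.999, 0.0, -0.001]
contact_force: [-0.3, 0.0, -3.9]
width: 0.62
finger_force: 53.9
to (405.7, 293.3, 17.0, 184.0) t [-0.8  0.7 15.9] a [ 0.  -0.1  0. ] T 38.8
```

```bash
python3 -m inch '[{"ax":0,"ay":0,"az":0,"tx":0.5,"ty":0.7,"tz":8,"grip":40},{"ax":0,"ay":0,"az":0,"tx":0.5,"ty":0.7,"tz":14,"grip":40},{"ax":0,"ay":0,"az":0,"tx":0.5,"ty":0.7,"tz":18,"grip":40},{"ax":0,"ay":0,"az":0,"tx":0.5,"ty":0.7,"tz":18.5,"grip":40},{"ax":0,"ay":0,"az":0,"tx":0.5,"ty":0.7,"tz":18.5,"grip":40}]'
```

```text
time_s: 39.18
eef_pos: [0.4041, 0.2943, 0.0143]
eef_rot: [-0.036, 0.999, -0.0, -0.001]
contact_force: [-4.0, -1.4, 8.6]
width: 0.622
finger_force: 55.6
```

```bash
python3 -m inch '[{"ax":0,"ay":0,"az":0,"tx":0,"ty":0,"tz":-0.5,"grip":60},{"ax":0,"ay":0,"az":0,"tx":0,"ty":0,"tz":-0.5,"grip":85},{"ax":0,"ay":0,"az":0,"tx":0,"ty":0,"tz":-0.5,"grip":85},{"ax":0,"ay":0,"az":0,"tx":0,"ty":0,"tz":-0.5,"grip":85},{"ax":0,"ay":0,"az":0,"tx":0,"ty":0,"tz":-35,"grip":85},{"ax":0,"ay":0,"az":0,"tx":0,"ty":0,"tz":-75,"grip":85},{"ax":0,"ay":0,"az":0,"tx":0,"ty":0,"tz":-115,"grip":85},{"ax":0,"ay":0,"az":0,"tx":0,"ty":0,"tz":-140,"grip":85},{"ax":0,"ay":0,"az":0,"tx":0,"ty":0,"tz":-140,"grip":85}]'
python3 -c "
from see import *
b=(X[...,0]>.28)&(X[...,0]<.53)&(X[...,1]>.2)&(X[...,1]<.37)
print('full',rect(X,b&(Z>.03)&(Z<.045)));print('mat',rect(X,b&(Z<.012)&(H>45)&(H<85)&(S>100)))
"
python3 go.py 578,289.8,150,183.1
```

```text
time_s: 39.93
eef_pos: [0.4084, 0.296, 0.1599]
eef_rot: [-0.036, 0.999, 0.002, 0.004]
contact_force: [1.6, 0.2, -0.3]
width: 0.999
finger_force: 0.0
full ([402.8, 294.5, 39.3, 120.0, 68.6, 4.2], 13429)
mat ([411.2, 280.7, 3.3, 194.9, 137.0, 4.2], 15784)
to (578.0, 289.8, 150.0, 183.1) t [-170.   -17.8    7.8] a [0.2 0.3 1. ] T 40.0
```

```bash
python3 -m inch '[{"ax":0,"ay":0,"az":0,"tx":-40,"ty":-4,"tz":0,"grip":0},{"ax":0,"ay":0,"az":0.5,"tx":-80,"ty":-8,"tz":0,"grip":0},{"ax":0,"ay":0,"az":1,"tx":-120,"ty":-12,"tz":0,"grip":0},{"ax":0,"ay":0,"az":1,"tx":-155,"ty":-18,"tz":0,"grip":0},{"ax":0,"ay":0,"az":1,"tx":-170,"ty":-18,"tz":20,"grip":0},{"ax":0,"ay":0,"az":1,"tx":-170,"ty":-18,"tz":55,"grip":0},{"ax":0,"ay":0,"az":1,"tx":-170,"ty":-18,"tz":82,"grip":0},{"ax":0,"ay":0,"az":1,"tx":-170,"ty":-18,"tz":82,"grip":0},{"ax":0,"ay":0,"az":1,"tx":-170,"ty":-18,"tz":82,"grip":0},{"ax":0,"ay":0,"az":1,"tx":-170,"ty":-18,"tz":82,"grip":0}]'
python3 go.py 578,290,64,183.1
```

```text
time_s: 40.82
eef_pos: [0.5753, 0.2883, 0.0718]
eef_rot: [-0.027, 1.0, -0.0, -0.001]
contact_force: [1.0, 0.6, 0.5]
width: 0.0
finger_force: 0.0
to (578.0, 290.0, 64.0, 183.1) t [-2.8  1.5  7.8] a [-0.  -0.1  0. ] T 40.8
```

```bash
python3 -m inch '[{"ax":0,"ay":0,"az":0,"tx":-2.8,"ty":1.7,"tz":4,"grip":0},{"ax":0,"ay":0,"az":0,"tx":-2.8,"ty":1.7,"tz":7,"grip":0},{"ax":0,"ay":0,"az":0,"tx":-2.8,"ty":1.7,"tz":7.8,"grip":0},{"ax":0,"ay":0,"az":0,"tx":-2.8,"ty":1.7,"tz":7.8,"grip":0},{"ax":0,"ay":0,"az":0,"tx":-2.8,"ty":1.7,"tz":7.8,"grip":0}]'
```

```text
time_s: 41.23
eef_pos: [0.5783, 0.2903, 0.0643]
eef_rot: [-0.027, 1.0, 0.0, -0.001]
contact_force: [-0.2, -0.2, -0.3]
width: -0.001
finger_force: 0.0
```

```bash
python3 -m inch '[{"ax":0,"ay":0,"az":0,"tx":0,"ty":0,"tz":0.8,"grip":0},{"ax":0,"ay":0,"az":0,"tx":0,"ty":0,"tz":0.8,"grip":0}]'
python3 -m inch '[{"ax":0,"ay":0,"az":0,"tx":-2,"ty":0,"tz":0,"grip":0},{"ax":0,"ay":0,"az":0,"tx":-5,"ty":0,"tz":0,"grip":0},{"ax":0,"ay":0,"az":0,"tx":-8,"ty":0,"tz":0,"grip":0},{"ax":0,"ay":0,"az":0,"tx":-10,"ty":0,"tz":0,"grip":0},{"ax":0,"ay":0,"az":0,"tx":-10,"ty":0,"tz":0,"grip":0}]'
```

```text
time_s: 41.4
eef_pos: [0.5785, 0.2903, 0.0637]
eef_rot: [-0.027, 1.0, 0.0, -0.0]
contact_force: [-1.4, -0.6, 3.1]
width: -0.0
finger_force: 1.4
time_s: 41.82
eef_pos: [0.5895, 0.2909, 0.064]
eef_rot: [-0.027, 1.0, 0.0, 0.0]
contact_force: [1.1, -1.3, 5.5]
width: -0.001
finger_force: 2.5
```

Continue the stroke (+10), then a second full stroke.

```bash
python3 -m inch '[{"ax":0,"ay":0,"az":0,"tx":-3,"ty":0,"tz":0,"grip":0},{"ax":0,"ay":0,"az":0,"tx":-6,"ty":0,"tz":0,"grip":0},{"ax":0,"ay":0,"az":0,"tx":-9,"ty":0,"tz":0,"grip":0},{"ax":0,"ay":0,"az":0,"tx":-9,"ty":0,"tz":0,"grip":0},{"ax":0,"ay":0,"az":0,"tx":-9,"ty":0,"tz":-5,"grip":0},{"ax":0,"ay":0,"az":0,"tx":0,"ty":0,"tz":-5,"grip":0},{"ax":0,"ay":0,"az":0,"tx":10,"ty":0,"tz":-5,"grip":0},{"ax":0,"ay":0,"az":0,"tx":10,"ty":0,"tz":-5,"grip":0},{"ax":0,"ay":0,"az":0,"tx":10,"ty":0,"tz":-1,"grip":0},{"ax":0,"ay":0,"az":0,"tx":10,"ty":0,"tz":0,"grip":0},{"ax":0,"ay":0,"az":0,"tx":10,"ty":0,"tz":0.1,"grip":0}]'
python3 -c "
from h import *
needle()"
python3 -m inch '[{"ax":0,"ay":0,"az":0,"tx":-3,"ty":0,"tz":0,"grip":0},{"ax":0,"ay":0,"az":0,"tx":-6,"ty":0,"tz":0,"grip":0},{"ax":0,"ay":0,"az":0,"tx":-9,"ty":0,"tz":0,"grip":0},{"ax":0,"ay":0,"az":0,"tx":-12,"ty":0,"tz":0,"grip":0},{"ax":0,"ay":0,"az":0,"tx":-15,"ty":0,"tz":0,"grip":0},{"ax":0,"ay":0,"az":0,"tx":-18,"ty":0,"tz":0,"grip":0},{"ax":0,"ay":0,"az":0,"tx":-18,"ty":0,"tz":0,"grip":0}]'
python3 -c "
from h import *
needle()"
```

```text
time_s: 42.73
eef_pos: [0.5792, 0.2904, 0.0637]
eef_rot: [-0.027, 1.0, 0.0, -0.0]
contact_force: [-1.6, -0.6, 6.0]
width: -0.003
finger_force: 2.9
needle-charge along dock x (mm): -22.1 vs off 12.8
{'red': (814, array([566.7, 241.8]), array([561.5, 241.8])), 'orange': (220, array([579.6, 241.7]), array([579.6, 241.1])), 'green': (718, array([601.6, 243.9]), array([601.5, 243.7]))}
time_s: 43.37
eef_pos: [0.5984, 0.2914, 0.0639]
eef_rot: [-0.027, 1.0, 0.0, 0.001]
contact_force: [0.3, -0.4, 6.4]
width: -0.0
finger_force: 3.0
needle-charge along dock x (mm): -7.2 vs off 18.8
{'red': (894, array([575.8, 241.6]), array([561.8, 241.6])), 'orange': (96, array([594.7, 238.7]), array([594.8, 237.8])), 'green': (761, array([601.7, 243.6]), array([601.7, 243.5]))}
```

```bash
python3 -m inch '[{"ax":0,"ay":0,"az":0,"tx":0,"ty":0,"tz":-5,"grip":0},{"ax":0,"ay":0,"az":0,"tx":14,"ty":0,"tz":-5,"grip":0},{"ax":0,"ay":0,"az":0,"tx":14,"ty":0,"tz":-5,"grip":0},{"ax":0,"ay":0,"az":0,"tx":14,"ty":0,"tz":-1,"grip":0},{"ax":0,"ay":0,"az":0,"tx":14,"ty":0,"tz":0,"grip":0},{"ax":0,"ay":0,"az":0,"tx":14,"ty":0,"tz":0,"grip":0},{"ax":0,"ay":0,"az":0,"tx":12,"ty":0,"tz":0,"grip":0},{"ax":0,"ay":0,"az":0,"tx":10,"ty":0,"tz":0,"grip":0},{"ax":0,"ay":0,"az":0,"tx":8,"ty":0,"tz":0,"grip":0},{"ax":0,"ay":0,"az":0,"tx":6,"ty":0,"tz":0,"grip":0},{"ax":0,"ay":0,"az":0,"tx":6,"ty":0,"tz":0,"grip":0}]'
python3 -m inch '[{"ax":0,"ay":0,"az":0,"tx":0,"ty":0,"tz":-10,"grip":0},{"ax":0,"ay":0,"az":0,"tx":0,"ty":0,"tz":-50,"grip":0},{"ax":0,"ay":0,"az":0,"tx":0,"ty":0,"tz":-90,"grip":0},{"ax":0,"ay":0,"az":0,"tx":0,"ty":0,"tz":-120,"grip":0},{"ax":0,"ay":0,"az":0,"tx":0,"ty":0,"tz":-120,"grip":0}]'
python3 -c "
from h import *
c,*_=needle();save(c,'w9.png',(30,60,430,340),2)"
```

```text
time_s: 44.33
eef_pos: [0.5922, 0.2911, 0.0639]
eef_rot: [-0.027, 1.0, 0.0, 0.001]
contact_force: [0.1, -0.8, 6.5]
width: -0.001
finger_force: 3.4
time_s: 44.75
eef_pos: [0.5942, 0.2921, 0.191]
eef_rot: [-0.027, 1.0, 0.002, 0.005]
contact_force: [-0.0, 0.2, 0.4]
width: -0.002
finger_force: 0.0
needle-charge along dock x (mm): -0.5 vs off 23.7
{'red': (310, array([577.3, 241.6]), array([561.6, 241.7])), 'orange': (109, array([600.9, 243.4]), array([600.9, 243.5])), 'green': (248, array([601.4, 243.9]), array([601.5, 243.8]))}
```

View pics/w9.png

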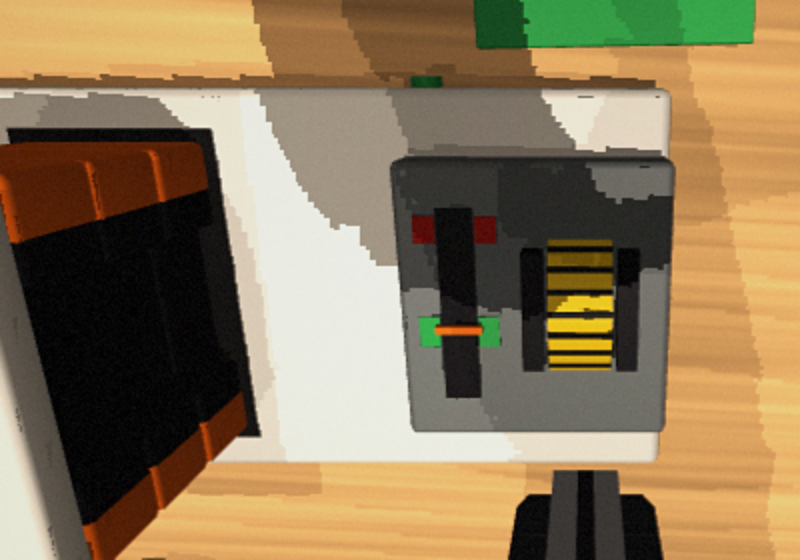

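The pointer (458,330) stands between the green marks, and the column is flush. I'll check the pack and cap once more before handing in.

```bash
python3 -c "
from h import *
c,f,P,X=cam('scene');Z=X[...,2]
b=(X[...,0]>.25)&(X[...,0]<.51)&(X[...,1]>.1)&(X[...,1]<.42)
print('full',rect(X,b&(Z>.03)&(Z<.045)))
b=(X[...,0]>.5)&(X[...,0]<.7)&(X[...,1]>.03)&(X[...,1]<.19)
print('cap',rect(X,b&(abs(Z-.154)<.005)))
r=X[(abs(X[...,0]-.79)<.08)&(abs(X[...,1]+.15)<.08)&(Z>.02)];print('robot top z',r[:,2].max())
"
```

```text
full ([407.0, 295.8, 38.2, 122.3, 73.5, 4.3], 710)
cap ([602.1, 111.8, 153.5, 122.2, 71.4, 3.3], 838)
robot top z 0.16632702557408352
```

```bash
python3 -c "
from cell import sign_off
print(sign_off())"
```

```text
the job is handed in; nothing more can be done
None
```

The changeover is done and handed in: wheel rolled to OFF, green pack on the mat (put back once after it was knocked), all three orange packs stacked flush and capped, then the pointer set between the CHARGE marks with the desk robot still standing.

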